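# Draw the bangle out of the hearth with the hook

## Task

Take the hook from its wooden rest, lower its bent tip inside the bangle that stands at the back of the firebrick hearth, and drag the bangle out along the board until you feel it bear snugly on both steel pins at once; hold that light pull for a second. Pull gently, never harder than about 8 N, because the pins only sit in soft board, and do not dig the tip into the board. The bangle is cleaned for soldering, so touch it with nothing but the hook and keep it flat on the board; then put the hook back in its rest as you found it, leaving the bangle against the pins and everything else where it was.

Things in the scene. Friction and masses are not known exactly. Their poses are not given: they have to be found in the camera images.
- hook: hook tool, about 90 g: flat-sided dark wooden handle 110 long (its x) x 20 wide (y) x 22 high (z), brass ferrule of diameter 17 to x = 69, then a steel rod of diameter 5 straight along +x, its end bent straight down (-z). Origin at the handle's centre. x runs from the handle to the bent end, z is up while it lies in the rest. The bent end's axis is at x = 142, its end 50 below the origin.
- hook_tip (a point): lower end of the hook's bent-down tip (142 mm ahead of the handle's centre and 50 mm below it); the tip is a 5 mm thick upright rod above this point
- bangle: brass-coloured barrel-shaped bangle standing flat like a ring on the board, open above: outside diameter 72 at half height and 66 at both rims, wall 3 (inside diameter 60 at the rims), 25 high, 75 to 155 g. Origin at its centre, half-way up (12.5 above the board), z up. It slides on the board under 0.3 to 1.5 N.
- hearth: fixed soldering hearth: white ceramic board 320 (its x) x 240 (y) x 25 thick, origin under the board's centre on the table, top face at z = 25. At its far (+x) part stand three firebricks, tops 139 above the table: side bricks from x = 10 to 125, inner faces at y = +57.5 and -57.5, outer faces at +-90; back brick with inner face at x = 125, 230 wide. Open above and towards -x. Two 9 high lugs on the front corners (x = -160 to -130, |y| 80 to 120).
- pin_pad: fixed soft tan inset 85 (its x) x 110 (y), flush with the board's top before the mouth; origin at its centre on the top face, +x away from the robot. In it are two dark steel pins (pin_left, pin_right), diameter 6, 18 high, at y = +22 and -22, in line across the pad. Pushed in by hand, their x is not measured: anywhere from -15 to +15 of the pad's centre; look or feel for them.
- mean_stop (a point): point on the pad's centre line 32 mm to +x of its centre, 12.5 above the board, same axes: where the bangle's centre would stop if the pins stood at the pad's centre; it really stops within 15 mm of here along x, at y = 0. Pull along -x between the pins. They hold still under the pull allowed.
- rest: fixed wooden tool rest, base 120 (x) x 70 (y) x 12 with two upright notched cheeks 12 thick at x = +44 and -44. Each notch has a floor at height 55 for the handle, about 25 wide, and flanks that widen upwards to a height of about 77, 64 wide outside. Between the cheeks the handle is free on both sides. Origin under the base's centre; x is the direction in which the hook lies.
- rest_seat (a point): where the centre of the hook's handle lies in the rest, 66 mm above the table; same axes as the rest
- dish: bystander: white round melting dish, 88 across the rim, 34 high, on the table; origin under its centre
- dividers: bystander: dark steel dividers lying flat on the table, about 165 long, 60 wide, 12 high; origin near the hinge end, legs along +x
- setting: bystander: small square stone setting 18 x 16 x 9, lying on the board near its left (+y) edge; origin under its centre
Not all that is in view belongs to the job. There is more than one size of the hook; the job needs the middle-sized. There is more than one size of the rest; the job needs the smaller.

How it is judged:
On the way, in this order (a step that is already met when the one before it is completed fails the run):
1. the hook is lifted out of its rest (z of hook in the frame of rest_seat above 0.03 m and contact force between the fingers and hook above 1 N), for 0.2 s.
2. the bangle is dragged at least 30 mm with the hook (distance of bangle from where it was at the start of the episode above 0.03 m and contact force between hook and bangle above 0.1 N).
3. under the hook's pull the bangle bears on both pins at once with more than 1 N each, for 0.4 s (contact force between bangle and pin_left above 1 N and contact force between bangle and pin_right above 1 N and contact force between hook and bangle above 1.5 N), for 0.4 s.
At the end, for the whole second after the job is handed in: The bangle stands flat (5 degrees) and still, against both pins (a gap of at most 2.5 mm to each, its centre within 41.5 mm of each pin's axis); the hook lies still in both notches of its rest, tip down and forward, within 25 mm of the seat point and 7 degrees, let go (horizontal distance between bangle and pin_left below 0.0415 m and horizontal distance between bangle and pin_right below 0.0415 m and angle between bangle's own z axis and vertical below 0.08 rad and linear speed of each of bangle, hook below 0.01 m/s and distance between hook and rest_seat below 0.025 m and angle between the x axis of hook and the x axis of rest, either way round below 0.12 rad and angle between hook's own z axis and vertical below 0.12 rad and x of hook_tip in the frame of rest_seat above 0.1 m and contact force between hook and rest above 0.2 N); the robot touches nothing.
It fails at once if the robot touches the bangle, except through the hook (contact force between any of the fingers, the arm and bangle above 0.3 N).
It fails at once if the hook presses on the bangle, or on the board or bricks, with more than 10 N (contact force between hook and bangle above 10 N or contact force between hook and hearth above 10 N).
It fails at once if the pins are touched by the robot or the hook with more than 10 N (contact force between any of the arm, the fingers, hook and pin_pad above 10 N).
It fails at once if the bangle is lifted 12 mm off the board or tipped by more than 17 degrees (angle between bangle's own z axis and vertical above 0.3 rad or z of bangle in the frame of pin_pad above 0.0245 m).
It fails at once if the dish, the dividers or the setting is moved by more than 15 mm (distance of any of dish, dividers, setting from where it was at the start of the episode above 0.015 m).
It also fails if it takes over 64 s, if anything falls off the work surface, if the arm or the gripper's body presses on something with over 40 N, if the wrist force passes 120 N, or if a joint passes its speed limit or range.

## Robot

A 7-joint arm with a two-finger parallel gripper is mounted at the origin on the work surface. World frame = base frame: x ahead of the robot, y to its left, z up, the work surface at z = 0. Lengths are in m, angles in rad, forces in N, time in s.
With the tool pointing down it reaches from about 0.425 to 0.925 m from the base axis. Payload 6.8 kg.
Tool frame: the origin (TCP) lies midway between the tips of the shut fingers; the grasp point (between the pads) lies 19 mm behind it (r.pinch_z is the distance from the TCP to the grasp point, in m); x points along the fingers, y is the direction in which the jaws open and shut, and the axes are right-handed (so a half turn about x gives the same grasp; the last joint's range is limited). The gripper opens to 88 mm and grips with 3 to 60 N. Pads are 20 mm wide; open, the fingers measure 115 mm over their backs; the gripper's body (75 mm by 178 mm) begins 61 mm behind the grasp point.
Start: joints at [-1.265, 0.477, 0.022, 1.555, -0.011, 1.109, -0.083], TCP at [0.271, 0.618, 0.223] pointing down, gripper open.
Joint ranges: [-2.96, 2.96], [-0.34, 2.1], [-1.41, 1.46], [0.24, 2.44], [-1.37, 4.51], [0.17, 1.92], [-2.96, 2.96]. Speed limits (rad/s): [2.39, 2.39, 3.14, 3.14, 3.14, 3.14, 3.14].

## Interface

Orientations are given as a unit quaternion [w, x, y, z].
In Python, from station import sensors, snapshot, r gives the robot as it stands. The module is installed in compiled form; this text tells all that it offers.
- The arm moves only by the shell command python3 -m pendant 'ROWS' [FORCE]. ROWS is a JSON object of lists of equal length, an entry for each row: "angular": the turn, a rotation vector about the tool's x, y, z in degrees, a list of three; "xyz": the shift along the tool's x, y, z in mm, a list of three; "gripper": the finger opening in mm, from 0 to 87.8. A call has 1 to 5 rows; each row is the pose to reach, as a shift and turn from the pose commanded when the call began, along the tool's axes at that moment; what a row does not reach only later rows make up. A row lasts 1/12 s, in which the tool goes at most 41.7 mm and 7.16 degrees, less where a joint would pass 70% of its speed; a pose out of reach is approached as far as the arm can. A call with a gripper value outside its range is refused whole. The fingers move at their own pace and stop on an object; FORCE is the grip in N (left out, the last holds). Time passes only in rows, so rows that repeat a pose let the fingers close. It gives the time, the measured TCP pose, the force and the opening at its end, in the units of the state.
- sensors.observe(): the state, without advancing time (a new reading comes with each control period).
- snapshot(name): name is "scene" or "side" or "wrist"; returns a dict with "img" (384x512x3 uint8, red, green, blue), "vfov" (degrees; the focal length in pixels is half the picture's height over the tangent of half this angle, whatever the lens; pixels are square), "cx", "cy" (the principal point, pixels), "dist_coeffs" ([k1, k2, p1, p2, k3] as OpenCV has them; the pictures are not rectified), "R" (3x3) and "t" (3): a world point X has camera coordinates R X + t. Camera axes: x right, y down, z forward; pixel columns grow to the right and rows downward; lengths in m; the calibration is good to about 2 mm. A picture is of the moment at which its call begins. There is no depth.
- r.close_job(): hands the job in, once; it reports no verdict.
The state is a dict: "time": time; "qpos": joint angles; "dq": joint speeds; "joint_efforts": joint torques, N m; "eef_pos": TCP position; "tool_rot": TCP orientation; "wrist_force": force on the tool from outside, world axes, zero at the start; "torque": the same for the moment, N m; "grip_width": finger opening in m.
Only numpy, scipy, OpenCV 4.12 (cv2) and the standard library are available. Lean on these libraries where they do the work, as an engineer would, in place of code of your own. Each camera call takes 0.05 s, during which the arm holds its last target.

## Working session

There is one attempt and no reset: what is moved stays moved. The work goes in short steps, Python scripts to look and compute and a shell command to move; the robot and the scene stay as the last step left them, time stands still between calls to the robot, and variables do not carry over. Pictures are saved under pics/ and viewed, and the job is handed in when it is done.

```bash
mkdir -p pics; ls; cat > h.py <<'E'
import numpy as np, cv2
from station import sensors, snapshot, r
def cam(n,f=None):
    s=snapshot(n)
    if f: cv2.imwrite('pics/'+f+'.png',cv2.cvtColor(s['img'],cv2.COLOR_RGB2BGR))
    return s
E
python3 - <<'E'
from h import *
import pickle
o=sensors.observe()
for k,v in o.items(): print(k,np.round(v,4))
print(r.pinch_z)
for n in ['scene','side','wrist']:
    s=cam(n,n+'0'); pickle.dump(s,open(n+'0.pkl','wb'))
    print(n,s['vfov'],s['cx'],s['cy'],s['dist_coeffs'],np.round(s['R'],3).tolist(),np.round(s['t'],3), np.round(-np.array(s['R']).T@np.array(s['t']),3))
E
```

```text
pics
time 0.0
qpos [-1.2651  0.4778  0.0224  1.5564 -0.0115  1.1093 -0.0831]
dq [-0.0029 -0.0009 -0.001   0.0005 -0.001   0.0009 -0.0011]
joint_efforts [-9.00000e-04 -5.82848e+01  1.53460e+00 -2.72614e+01 -5.42000e-02
  1.68000e-02  2.00000e-04]
eef_pos [0.2712 0.6175 0.2217]
tool_rot [ 0.6919  0.1446  0.6921 -0.1459]
wrist_force [ 0.1695 -0.8299  0.159 ]
torque [-0.0431  0.0087 -0.0062]
grip_width 0.0879
0.0187
scene 45.075918660237825 253.8079229024905 192.42525586923725 [0.03131219 0.         0.         0.         0.        ] [[-0.644, 0.765, 0.018], [0.463, 0.408, -0.787], [-0.609, -0.498, -0.617]] [ 0.226 -0.25   1.771] [1.341 0.812 0.891]
side 42.314636575264636 253.37549594660194 186.67672115485166 [-0.0008348  0.         0.         0.         0.       ] [[0.7, -0.715, -0.011], [-0.556, -0.534, -0.638], [0.449, 0.452, -0.77]] [-0.255  0.421  1.495] [-0.26  -0.634  1.417]
wrist 60.23675929885204 265.2756115614018 195.3116809459285 [-0.04929907  0.          0.          0.          0.        ] [[0.403, 0.915, -0.001], [0.876, -0.386, 0.29], [0.265, -0.118, -0.957]] [-0.673 -0.035  0.391] [0.198 0.649 0.384]
```

View pics/scene0.png

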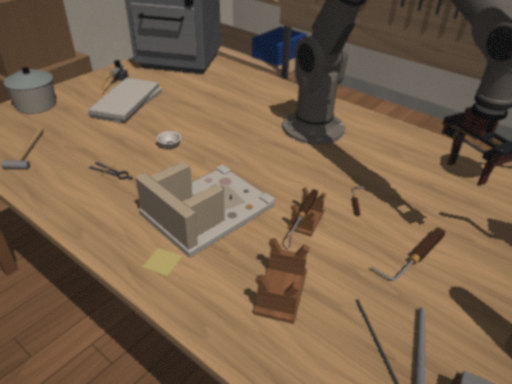

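View pics/side0.png

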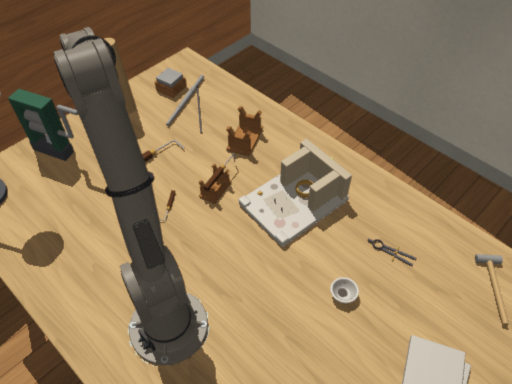

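View pics/wrist0.png

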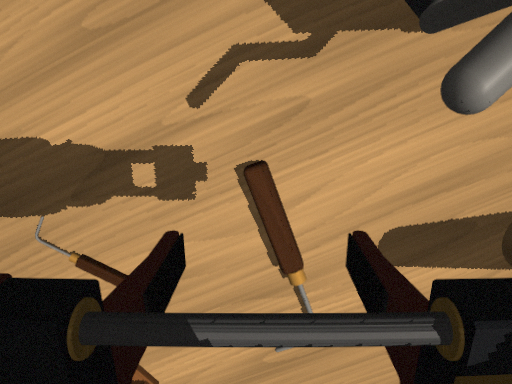

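The scene view shows the middle-sized hook in the small rest at about (307,210), with the larger rest empty at (283,285). The hearth is at (205,210), the dish at (168,139) and the dividers at (112,170). The large hook, at (415,255), and the small one, at (355,200), lie on the table. I'll zoom in.

```bash
python3 - <<'E'
import cv2
a=cv2.imread('pics/side0.png'); c=a[90:250,190:355]; cv2.imwrite('pics/side0z.png',cv2.resize(c,None,fx=3.6,fy=3.6,interpolation=cv2.INTER_CUBIC))
a=cv2.imread('pics/scene0.png'); c=a[155:255,130:340]; cv2.imwrite('pics/scene0z.png',cv2.resize(c,None,fx=3.8,fy=3.8,interpolation=cv2.INTER_CUBIC))
E
```

```text
(no output)
```

View pics/side0z.png

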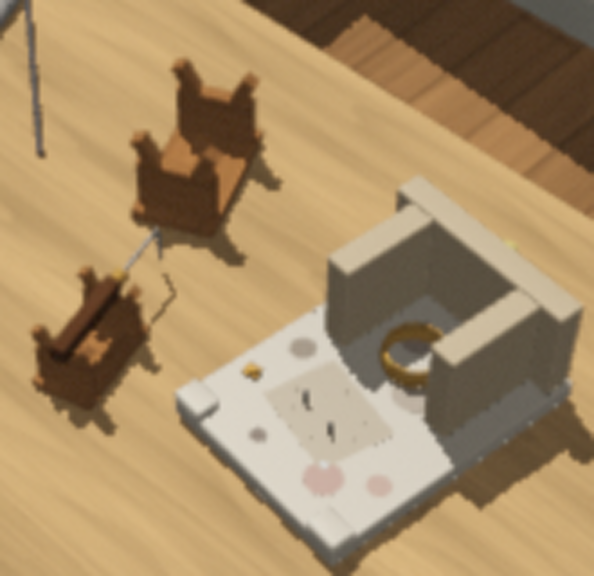

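View pics/scene0z.png

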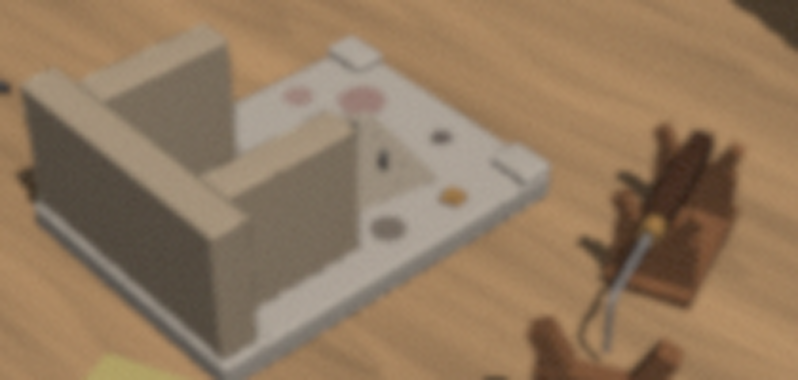

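```bash
python3 - <<'E'
import cv2
def z(src,x0,y0,x1,y1,f,o):
    a=cv2.imread(f'pics/{src}.png')[y0:y1,x0:x1]; a=cv2.resize(a,None,fx=f,fy=f,interpolation=cv2.INTER_CUBIC)
    for i,x in enumerate(range(x0,x1,10)): cv2.line(a,(int((x-x0+.5)*f),0),(int((x-x0+.5)*f),6),(0,0,255),1); cv2.putText(a,str(x),(int((x-x0)*f),18),0,.35,(0,0,255),1)
    for y in range(y0,y1,10): cv2.line(a,(0,int((y-y0+.5)*f)),(6,int((y-y0+.5)*f)),(0,0,255),1); cv2.putText(a,str(y),(8,int((y-y0+.5)*f)+4),0,.35,(0,0,255),1)
    cv2.imwrite(f'pics/{o}.png',a)
z('side0',235,135,355,245,5,'za'); z('side0',190,140,250,210,8,'zb'); z('scene0',275,180,335,255,8,'zc'); z('scene0',130,155,280,255,5,'zd')
E
```

```text
(no output)
```

View pics/za.png

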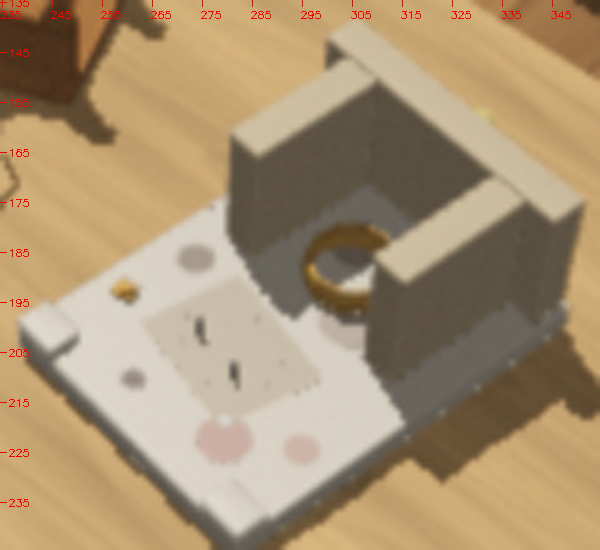

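View pics/zb.png

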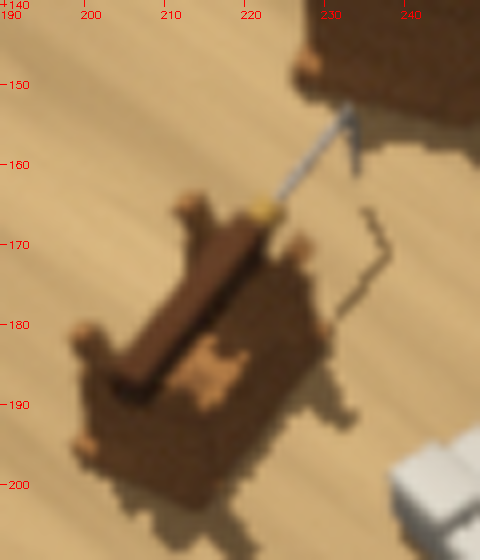

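View pics/zc.png

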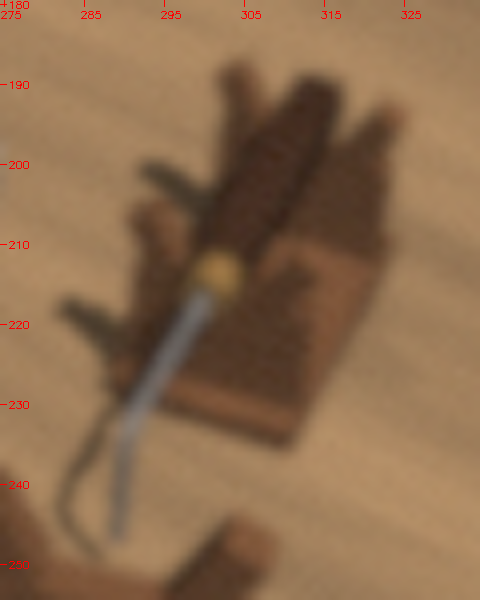

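View pics/zd.png

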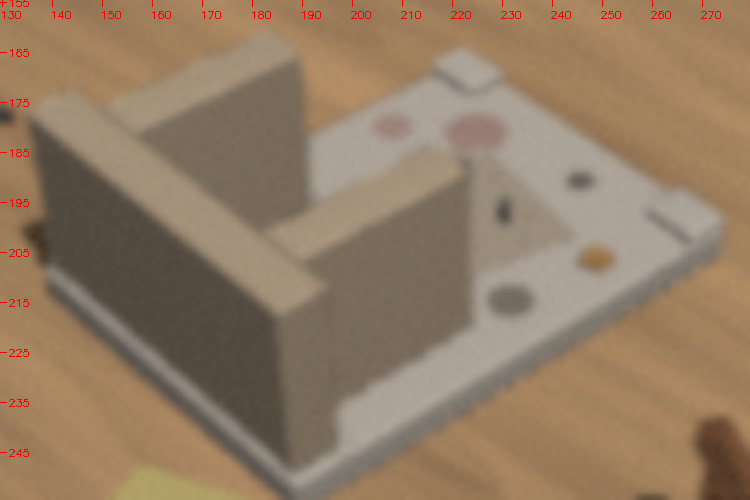

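```bash
cat >> h.py <<'E'
import pickle
from scipy.optimize import least_squares
from scipy.spatial.transform import Rotation as Rn
def proj(s,P):
    f=384/2/np.tan(np.radians(s['vfov'])/2); K=np.array([[f,0,s['cx']],[0,f,s['cy']],[0,0,1.]])
    return cv2.projectPoints(np.atleast_2d(np.array(P,float)),cv2.Rodrigues(np.array(s['R'],float))[0],np.array(s['t'],float),K,np.array(s['dist_coeffs'],float))[0][:,0]
def ray(s,uv,z):
    f=384/2/np.tan(np.radians(s['vfov'])/2); K=np.array([[f,0,s['cx']],[0,f,s['cy']],[0,0,1.]])
    n=cv2.undistortPoints(np.array(uv,float).reshape(-1,1,2),K,np.array(s['dist_coeffs'],float))[:,0]
    R=np.array(s['R']);c=-R.T@np.array(s['t']); d=np.c_[n,np.ones(len(n))]@R
    return c+d*((z-c[2])/d[:,2])[:,None]
def place(p,L): # p=x,y,yaw ; L mm local
    L=np.array(L,float)/1000; c,s=np.cos(p[2]),np.sin(p[2])
    return np.c_[p[0]+c*L[:,0]-s*L[:,1],p[1]+s*L[:,0]+c*L[:,1],L[:,2]]
def fit(obs,x0): # obs list of (snap, L, UV)
    def f(p): return np.concatenate([(proj(s,place(p,L))-UV).ravel() for s,L,UV in obs])
    q=least_squares(f,x0,loss='soft_l1'); return q.x,f(q.x).reshape(-1,2)
E
python3 - <<'E'
from h import *
si=pickle.load(open('side0.pkl','rb'));sc=pickle.load(open('scene0.pkl','rb'))
U=lambda a,f,x,y: np.array(a)/f+[x-.5,y-.5]
T=139
L1=[(10,90,T),(10,57.5,T),(10,-57.5,T),(10,-90,T),(125,-115,T),(125,115,T),(125,57.5,T),(125,-57.5,T),(-160,120,34),(-160,-120,34)]
A1=[(231,133),(256,156),(378,260),(403,283),(555,220),(330,42),(378,80),(497,178),(20,328),(236,540)]
L2=[(10,90,T),(10,57.5,T),(125,57.5,T),(10,-57.5,T),(10,-90,T),(125,115,T),(160,120,25),(-160,120,34),(125,-57.5,T)]
A2=[(468,172),(428,146),(262,233),(298,55),(268,33),(325,287),(290,480),(722,222),(135,133)]
p,e=fit([(si,L1,U(A1,5,235,135)),(sc,L2,U(A2,5,130,155))],[.7,0,0]); print(np.round(p,4),np.degrees(p[2])); print(np.round(e,1).tolist())
L3=[(142,0,16),(142,0,68),(69,0,66),(-55,0,77)]
h,e=fit([(si,L3,U([(356,178),(348,108),(270,208),(130,370)],8,190,140)),(sc,L3,U([(117,540),(125,432),(208,285),(320,85)],8,275,180))],[.6,.2,0]); print(np.round(h,4),np.degrees(h[2])); print(np.round(e,1).tolist())
# pins
for s,uv in [(si,U([(202,343),(236,388)],5,235,135)),(sc,U([(504,222)],5,130,155))]:
    w=ray(s,uv,.025); d=w[:,:2]-p[:2]; c,sn=np.cos(p[2]),np.sin(p[2]); print('pin local',np.round(np.c_[c*d[:,0]+sn*d[:,1],-sn*d[:,0]+c*d[:,1]]*1000,1),np.round(w,4))
# pad corners side, bangle
w=ray(si,U([(143,320),(235,275),(320,372),(228,418)],5,235,135),.025); d=w[:,:2]-p[:2]; print('pad',np.round(np.c_[c*d[:,0]+sn*d[:,1],-sn*d[:,0]+c*d[:,1]]*1000,1))
pickle.dump((p,h),open('fit0.pkl','wb'))
E
```

```text
[ 0.6164  0.0438 -0.1174] -6.7286029076699085
[[-0.2, -0.7], [0.9, 0.0], [-0.8, -1.1], [1.0, 0.2], [0.5, 0.4], [-0.5, -1.4], [0.9, -0.1], [0.0, -1.0], [-0.7, -2.1], [0.5, -0.5], [0.4, -0.7], [0.6, -1.0], [-1.0, -0.4], [0.7, -0.9], [-0.1, -1.3], [0.2, -0.4], [0.2, 1.2], [0.7, -1.4], [-0.9, -0.4]]
[0.4585 0.2902 0.276 ] 15.813762550563998
[[0.1, 0.0], [0.5, -0.6], [0.3, 0.0], [-0.4, 0.8], [0.1, 0.4], [0.4, -0.4], [-0.5, 1.8], [0.3, -1.5]]
pin local [[-68.3  24.3]
 [-75.7 -21. ]] [[0.5514 0.076  0.025 ]
 [0.5387 0.0319 0.025 ]]
pin local [[-65.2  28.6]] [[0.555  0.0799 0.025 ]]
pad [[-87.4  66.8]
 [ -9.4  56.5]
 [-21.  -47.8]
 [-96.9 -37. ]]
```

```bash
cat >> h.py <<'E'
def cur():
    o=sensors.observe(); q=o['tool_rot']; return np.array(o['eef_pos']),Rn.from_quat([q[1],q[2],q[3],q[0]]).as_matrix(),o
def down(phi): c,s=np.cos(phi),np.sin(phi); return np.array([[0,-s,c],[0,c,s],[-1,0,0.]])
def delta(pos,R,show=True):
    p,Rc,o=cur()
    d=Rc.T@(np.array(pos)-p)*1000; a=np.degrees(Rn.from_matrix(Rc.T@R).as_rotvec())
    if show: print('xyz',np.round(d,1),'ang',np.round(a,1),'rows',max(np.linalg.norm(d)/41.7,np.linalg.norm(a)/7.16))
    return d,a
def yaw():
    R=cur()[1]; return np.arctan2(R[1,2],R[0,2])
E
python3 - <<'E'
from h import *
p,R,o=cur(); print(np.round(R,3),np.degrees(yaw()))
s=pickle.load(open('wrist0.pkl','rb')); print(np.round(R.T@(-np.array(s['R']).T@np.array(s['t'])-p),4)); print(np.round(np.array(s['R'])@R,3))
hp,hh=pickle.load(open('fit0.pkl','rb'))
delta([.50,.05,.27],down(hp[2]))
E
```

```text
[[-0.     0.402  0.916]
 [-0.001  0.916 -0.402]
 [-1.    -0.001  0.   ]] -23.704934105382584
[-0.1619 -0.0011 -0.0792]
[[-0.     1.     0.001]
 [-0.29  -0.001  0.957]
 [ 0.957  0.     0.29 ]]
xyz [ -47.5 -427.8  437.7] ang [-17.   -0.    0.1] rows 14.721429444785088
```

```bash
python3 - <<'E'
from h import *
delta([.50,.31,.27],down(hp:=np.radians(10)))
E
```

```text
xyz [ -47.8 -189.8  333.2] ang [-33.7  -0.    0.1] rows 9.265627857294225
```

```bash
python3 -m pendant '{"angular":[[-7,0,0],[-14,0,0],[-20,0,0],[-27,0,0],[-34,0,0]],"xyz":[[-10,-20,34],[-20,-40,68],[-30,-60,102],[-40,-80,136],[-48,-100,170]],"gripper":[87,87,87,87,87]}'; python3 - <<'E'
from h import *
delta([.50,.31,.27],down(np.radians(10)))
E
```

```text
time: 0.57
eef_pos: [0.3877, 0.4565, 0.2712]
tool_rot: [0.704, -0.066, 0.704, 0.066]
wrist_force: [0.9, 0.3, 0.2]
grip_width: 0.0871
xyz [   1.2 -164.7   83.3] ang [ 0.6  0.  -0. ] rows 4.426475332129955
```

```bash
python3 -m pendant '{"angular":[[0,0,0],[0,0,0],[0,0,0],[0,0,0],[0,0,0]],"xyz":[[0,-35,17],[0,-70,35],[0,-105,53],[0,-140,71],[0,-165,83]],"gripper":[87,87,87,87,87]}'; python3 - <<'E'
from h import *
s=cam('wrist','w1'); pickle.dump(s,open('w1.pkl','wb'))
hp,hh=pickle.load(open('fit0.pkl','rb'))
print(proj(s,place(hh,[(142,0,16),(142,0,66),(69,0,66),(-55,0,77),(55,10,77),(55,-10,77)])).round(0))
E
```

```text
time: 0.98
eef_pos: [0.5002, 0.3066, 0.2706]
tool_rot: [0.705, -0.063, 0.704, 0.062]
wrist_force: [-0.1, -0.4, 0.7]
grip_width: 0.087
[[270. 231.]
 [271. 247.]
 [265. 190.]
 [252.  76.]
 [272. 180.]
 [254. 181.]]
```

View pics/w1.png

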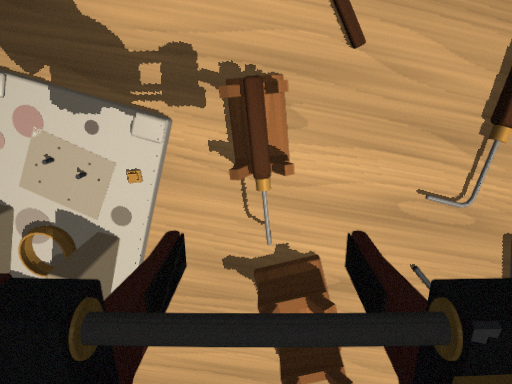

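The wrist view shows the hook, with the handle running (253,77) to (263,182) and the bend at (268,243). The rest is around it. On the left are the pad, the two pins at about (47,160) and (80,174), and the bangle at (45,248). I'll zoom to measure.

```bash
cat > z.py <<'E'
import cv2,sys
def z(src,x0,y0,x1,y1,f,o):
    a=cv2.imread(f'pics/{src}.png')[y0:y1,x0:x1]; a=cv2.resize(a,None,fx=f,fy=f,interpolation=cv2.INTER_CUBIC)
    for x in range(x0,x1,10): cv2.line(a,(int((x-x0+.5)*f),0),(int((x-x0+.5)*f),6),(0,0,255),1); cv2.putText(a,str(x),(int((x-x0)*f),18),0,.35,(0,0,255),1)
    for y in range(y0,y1,10): cv2.line(a,(0,int((y-y0+.5)*f)),(6,int((y-y0+.5)*f)),(0,0,255),1); cv2.putText(a,str(y),(8,int((y-y0+.5)*f)+4),0,.35,(0,0,255),1)
    cv2.imwrite(f'pics/{o}.png',a)
E
python3 -c "
from z import z
z('w1',205,60,310,255,3,'w1a'); z('w1',0,65,180,280,2.8,'w1b')"
python3 - <<'E'
from h import *
hp,hh=pickle.load(open('fit0.pkl','rb'))
delta([.63,.045,.30],down(hp[2]))
E
```

```text
xyz [ -28.1 -274.2   81.5] ang [16.4  0.1  0.2] rows 6.892718114285592
```

View pics/w1a.png

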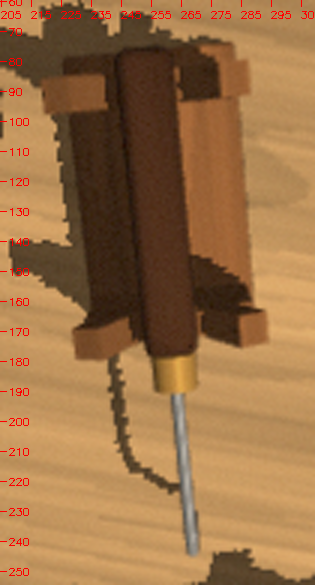

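View pics/w1b.png

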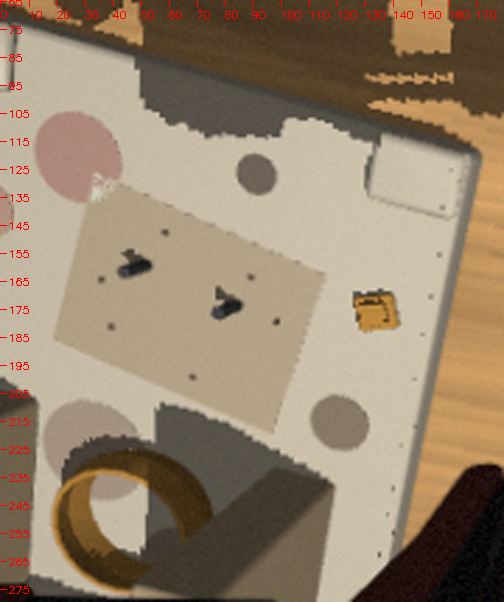

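```bash
python3 -m pendant '{"angular":[[3,0,0],[6,0,0],[9,0,0],[12,0,0],[16.4,0,0]],"xyz":[[-6,-40,10],[-12,-80,20],[-18,-120,35],[-24,-160,45],[-28,-200,60]],"gripper":[87,87,87,87,87]}';  python3 -m pendant '{"angular":[[0,0,0],[0,0,0],[0,0,0]],"xyz":[[0,-30,15],[0,-68,42],[0,-68,42]],"gripper":[87,87,87]}'; python3 - <<'E'
from h import *
from z import z
s=cam('wrist','w2'); pickle.dump(s,open('w2.pkl','wb'))
E
```

```text
time: 1.45
eef_pos: [0.5916, 0.1251, 0.299]
tool_rot: [0.706, 0.039, 0.706, -0.038]
wrist_force: [-0.2, 1.5, 0.4]
grip_width: 0.087
time: 1.7
eef_pos: [0.628, 0.046, 0.2984]
tool_rot: [0.706, 0.04, 0.705, -0.043]
wrist_force: [-0.4, -1.1, 0.6]
grip_width: 0.0871
```

View pics/w2.png

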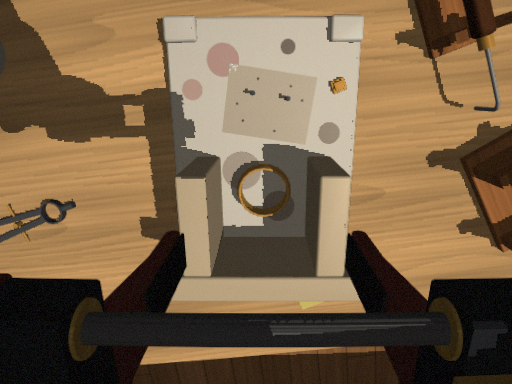

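Now the hearth is fully seen: bangle ring centred near (264,190), pins near (250,91) and (285,97), and the pad visibly turned a few degrees against the board.

```bash
python3 -c "
from z import z
z('w2',215,60,325,150,6,'w2a'); z('w2',160,140,360,300,3.6,'w2b'); z('w2',155,10,370,60,3.6,'w2c')"
```

```text
(no output)
```

View pics/w2a.png

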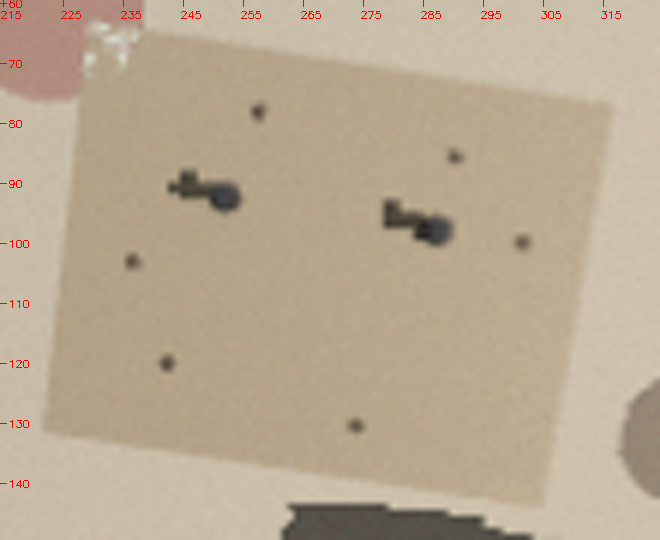

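View pics/w2b.png

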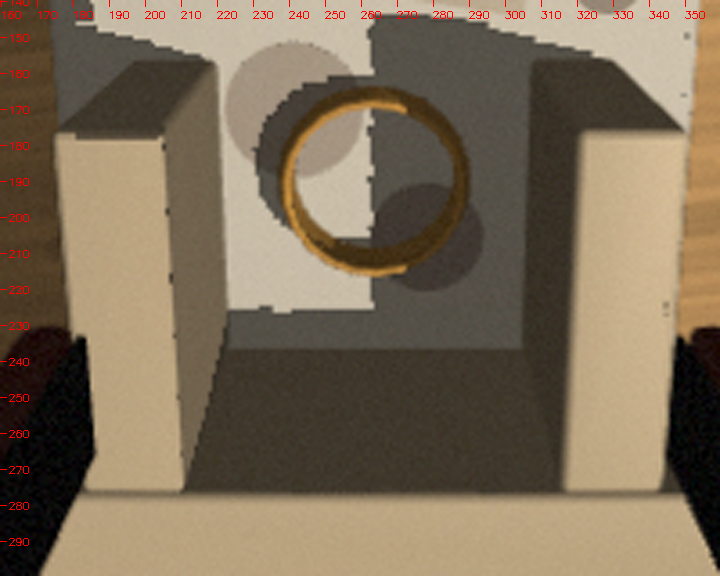

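View pics/w2c.png

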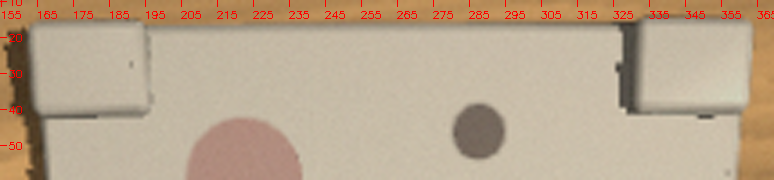

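```bash
python3 - <<'E'
from h import *
s=pickle.load(open('w2.pkl','rb')); s1=pickle.load(open('w1.pkl','rb'))
U=lambda a,f,x,y: np.array(a)/f+[x-.5,y-.5]
L=[(-42.5,-55,25),(-42.5,55,25),(42.5,55,25),(42.5,-55,25)]
P2=U([(80,22),(613,103),(543,507),(44,431)],6,215,60)
P1=U([(104,178),(325,272),(273,433),(53,339)],2.8,0,65)
pa,e=fit([(s,L,P2),(s1,L,P1)],[.54,.05,-.15]);print('pad',pa.round(4),np.degrees(pa[2]),e.round(1).tolist())
pa2,e=fit([(s,L,P2)],[.54,.05,-.15]);print('pad w2',pa2.round(4),np.degrees(pa2[2]))
print('pins w2',(w:=ray(s,U([(225,197),(435,230)],6,215,60),.034)).round(4))
print('pins w1',(w1:=ray(s1,U([(136,265),(228,307)],2.8,0,65),.034)).round(4))
def loc(p,w): d=w[:,:2]-p[:2];c,sn=np.cos(p[2]),np.sin(p[2]); return np.c_[c*d[:,0]+sn*d[:,1],-sn*d[:,0]+c*d[:,1]]*1000
print(loc(pa,w).round(1),loc(pa,w1).round(1))
# bangle: silhouette: outer top & bottom; use rim ellipse top z=.05: fit bbox u 282..469 , v 85..276
a=np.linspace(0,2*np.pi,200)
def sil(s,b):
    pts=[]
    for z,rr in [(0.025,.033),(.0375,.036),(.05,.033)]:
        pts.append(proj(s,np.c_[b[0]+rr*np.cos(a),b[1]+rr*np.sin(a),0*a+z]))
    q=np.vstack(pts); return np.array([q[:,0].min(),q[:,0].max(),q[:,1].min(),q[:,1].max()])
t=np.array([282/3.6+159.5,469/3.6+159.5,85/3.6+139.5,276/3.6+139.5])
q=least_squares(lambda b:sil(s,b)-t,[.65,.04]);print('bangle',q.x.round(4),q.fun.round(1),loc(pa,np.array([[*q.x,0]])).round(1))
b=q.x
# hearth bricks from w2b
T=139
L4=[(10,-90,T),(10,-57.5,T),(10,57.5,T),(10,90,T),(125,-57.5,T),(125,57.5,T),(-160,120,34),(-160,-120,34),(-130,80,25),(-130,-80,25)]
L4=[(10,-90,T),(10,-57.5,T),(10,57.5,T),(10,90,T),(125,-57.5,T),(125,57.5,T),(125,57.5,25),(125,-57.5,25)]
q4=U([(58,133),(163,137),(581,133),(686,130),(184,490),(565,490),(522,348),(227,348)],3.6,160,140)
he,e=fit([(s,L4,q4)],[.6164,.044,-.117]);print('hearth',he.round(4),np.degrees(he[2]),e.round(1).tolist()); print('bangle in hearth',loc(he,np.array([[*b,0]])))
# hook
L3=[(142,0,68),(69,0,66),(-55,10,77),(-55,-10,77),(55,10,77),(55,-10,77)]
h,e=fit([(s1,L3,U([(193,550),(178,392),(173,52),(118,52),(196,352),(143,354)],3,205,60))],[.4585,.29,.276]);print('hook',h.round(4),np.degrees(h[2]),e.round(1).tolist())
# rest posts
print('cheek', )
pickle.dump((pa,he,h,b,w,w1),open('fit1.pkl','wb'))
p,R,o=cur();print(o['wrist_force'])
E
```

```text
pad [ 0.5606  0.0554 -0.2598] -14.886348478179563 [[1.2, -0.1], [-0.0, -0.3], [-0.1, -0.3], [-0.2, 0.3], [-3.4, -1.8], [0.2, 0.8], [0.0, 0.3], [0.2, 0.5]]
pad w2 [ 0.5607  0.0552 -0.2592] -14.853270439441811
pins w2 [[0.5435 0.0373 0.034 ]
 [0.5551 0.0796 0.034 ]]
pins w1 [[0.5416 0.0377 0.034 ]
 [0.5538 0.0798 0.034 ]]
[[-11.9 -21.9]
 [-11.5  22. ]] [[-13.8 -22. ]
 [-12.8  21.9]]
bangle [0.6685 0.0371] [-1.1  1.1 -0.1  0.1] [[109.  10.]]
hearth [ 0.6157  0.0429 -0.1131] -6.478933824432 [[-2.8, 0.1], [0.3, -1.2], [-0.7, -0.5], [2.6, 0.3], [0.6, 2.2], [-1.0, 2.0], [-0.2, -0.7], [1.3, -0.5]]
bangle in hearth [[53.14789006  0.15769279]]
hook [0.4575 0.2893 0.2595] 14.869724857963751 [[-0.4, 4.4], [-0.6, -1.3], [0.2, -2.7], [-1.0, -0.9], [1.2, 1.9], [0.9, 2.7]]
cheek
[-0.15144123 -0.78970003  0.06411762]
```

```bash
python3 - <<'E'
from h import *
si=pickle.load(open('side0.pkl','rb'));sc=pickle.load(open('scene0.pkl','rb'));s1=pickle.load(open('w1.pkl','rb'));s2=pickle.load(open('w2.pkl','rb'))
U=lambda a,f,x,y: np.array(a)/f+[x-.5,y-.5]
L3=np.array([(144,0,2),(69,0,0),(-55,10,11),(-55,-10,11),(55,10,11),(55,-10,11)],float); q1=U([(193,553),(178,392),(173,52),(118,52),(196,352),(143,354)],3,205,60)
Ls=np.array([(142,0,-50),(142,0,2),(69,0,0),(-55,0,11)],float)
qs=U([(356,178),(348,108),(270,208),(130,370)],8,190,140);qc=U([(117,540),(125,432),(208,285),(320,85)],8,275,180)
def f(p,full=True,obs=None):
    out=[]
    for s,L,q in obs:
        l=L*p[4]; W=place(p,l); W[:,2]+=p[3]; out.append((proj(s,W)-q).ravel())
    return np.concatenate(out)
for nm,obs in [('w1',[(s1,L3,q1)]),('all',[(s1,L3,q1),(si,Ls,qs),(sc,Ls,qc)]),('ext',[(si,Ls,qs),(sc,Ls,qc)])]:
  for fs in (0,1):
    g=(lambda p:f(np.r_[p,1],obs=obs)) if not fs else (lambda p:f(p,obs=obs))
    x=least_squares(g,[.4585,.29,.27,.066]+[1]*fs,loss='soft_l1'); print(nm,fs,x.x.round(4),np.degrees(x.x[2]).round(2),np.abs(x.fun).mean().round(2))
# rest post tops in w1 (z~.077): approx outer top corners
W=ray(s1,U([(45,82),(108,78),(200,45),(247,60),(75,330),(130,318),(202,318),(265,312)],3,205,60),.077); print(W.round(4))
E
```

```text
w1 0 [0.4587 0.2893 0.2597 0.0511] 14.88 0.86
w1 1 [0.4568 0.2894 0.2597 0.0705 0.9492] 14.88 0.86
all 0 [0.4575 0.2894 0.2638 0.0631] 15.12 1.03
all 1 [0.4577 0.2895 0.2624 0.0638 0.9699] 15.04 0.78
ext 0 [0.4585 0.2902 0.276  0.066 ] 15.81 0.52
ext 1 [0.4608 0.2917 0.2682 0.0652 0.9716] 15.36 0.38
[[0.4215 0.2436 0.077 ]
 [0.4165 0.2647 0.077 ]
 [0.4005 0.2937 0.077 ]
 [0.4025 0.3104 0.077 ]
 [0.5057 0.2663 0.077 ]
 [0.4978 0.2855 0.077 ]
 [0.4932 0.3113 0.077 ]
 [0.487  0.3335 0.077 ]]
```

```bash
python3 - <<'E'
from h import *
delta([.4715,.293,.20],down(np.radians(15)))
E
```

```text
xyz [  97.3  225.2 -182.9] ang [-21.6   0.    0.2] rows 7.338331452858523
```

```bash
python3 -m pendant '{"angular":[[-4,0,0],[-8,0,0],[-12,0,0],[-17,0,0],[-21.6,0,0]],"xyz":[[0,30,-25],[0,60,-50],[5,90,-75],[10,120,-98],[20,150,-122]],"gripper":[70,70,70,70,70]}'; python3 - <<'E'
from h import *
delta([.4715,.293,.15],down(np.radians(15)))
E
```

```text
time: 2.17
eef_pos: [0.5188, 0.22, 0.2791]
tool_rot: [0.701, -0.097, 0.7, 0.098]
wrist_force: [0.8, 0.6, -0.2]
grip_width: 0.0701
xyz [129.1  83.  -25.8] ang [ 0.8  0.1 -0.1] rows 3.7318768065974073
```

```bash
python3 -m pendant '{"angular":[[0.5,0,0],[0.5,0,0],[0.5,0,0],[0.5,0,0],[0.5,0,0]],"xyz":[[25,25,-8],[55,50,-16],[85,70,-22],[110,83,-26],[115,83,-26]],"gripper":[70,70,70,70,70]}'; python3 - <<'E'
from h import *
from z import z
s=cam('wrist','w3'); pickle.dump(s,open('w3.pkl','wb'))
delta([.4715,.293,.047],down(np.radians(15)))
for n in(.066,):
  h=[.458,.2895,np.radians(15)]
  print(proj(s,place(h,[(-55,10,77),(-55,-10,77),(55,10,77),(55,-10,77),(142,0,68),(69,0,66)])).round(0).tolist())
E
```

```text
time: 2.58
eef_pos: [0.4676, 0.293, 0.1593]
tool_rot: [0.698, -0.095, 0.703, 0.094]
wrist_force: [0.1, -0.0, -0.8]
grip_width: 0.0702
xyz [113.4   1.5   2.9] ang [ 0.3 -0.3  0.1] rows 2.721515300486599
[[280.0, 118.0], [252.0, 118.0], [278.0, 256.0], [253.0, 256.0], [265.0, 336.0], [265.0, 265.0]]
```

View pics/w3.png

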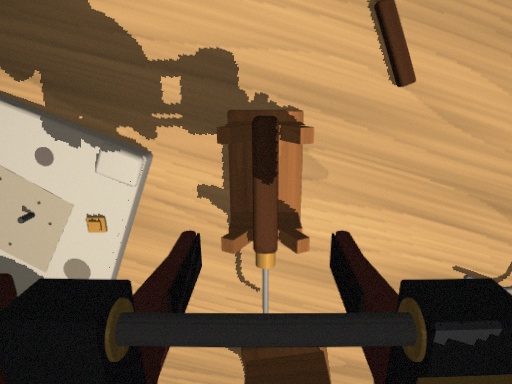

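The fingers straddle the handle, which runs from row 116 to row 252 at u=265, and it matches the prediction within about 3 px. Descending.

```bash
python3 -m pendant '{"angular":[[0,0,0],[0.3,0,0],[0.3,0,0],[0.3,0,0],[0.3,0,0]],"xyz":[[30,1.5,1],[60,1.5,1],[90,1.5,1],[105,1.5,1],[113,1.5,1]],"gripper":[70,70,70,70,70]}'; python3 -m pendant '{"angular":[[0,0,0],[0,0,0]],"xyz":[[0,0,0],[0,0,0]],"gripper":[70,70]}'; python3 - <<'E'
from h import *
delta([.4715,.293,.047],down(np.radians(15)))
E
```

```text
time: 3.05
eef_pos: [0.4743, 0.2906, 0.0497]
tool_rot: [0.701, -0.09, 0.702, 0.09]
wrist_force: [-0.1, -0.3, -0.2]
grip_width: 0.0699
time: 3.22
eef_pos: [0.4752, 0.2918, 0.0517]
tool_rot: [0.702, -0.09, 0.701, 0.09]
wrist_force: [0.2, 0.1, 0.0]
grip_width: 0.0701
xyz [ 4.7  2.1 -3.2] ang [-0.4  0.1 -0. ] rows 0.1460978888202605
```

```bash
python3 -m pendant '{"angular":[[0,0,0],[0,0,0],[0,0,0],[0,0,0],[0,0,0]],"xyz":[[4,0,-2],[4,0,-2],[4,0,-2],[4,0,-2],[4,0,-2]],"gripper":[35,16,14,14,14]}' 55;  python3 -m pendant '{"angular":[[0,0,0],[0,0,0],[0,0,0],[0,0,0],[0,0,0]],"xyz":[[0,0,0],[0,0,0],[0,0,0],[0,0,0],[0,0,0]],"gripper":[14,14,14,14,14]}' 55;python3 - <<'E'
from h import *
P=[]
for i in range(3):
    p,R,o=cur();P.append(p)
print(np.array(P).round(4),np.degrees(yaw()),o['grip_width'],R.round(3))
E
```

```text
time: 3.63
eef_pos: [0.4722, 0.2913, 0.0469]
tool_rot: [0.702, -0.09, 0.701, 0.091]
wrist_force: [-0.7, 0.3, 0.3]
grip_width: 0.04
time: 4.05
eef_pos: [0.4721, 0.2914, 0.0465]
tool_rot: [0.701, -0.09, 0.701, 0.091]
wrist_force: [-0.9, 1.2, 1.4]
grip_width: 0.0195
[[0.4721 0.2914 0.0465]
 [0.4721 0.2914 0.0465]
 [0.4721 0.2914 0.0465]] 14.699144666597686 0.019486661027784073 [[ 0.    -0.254  0.967]
 [ 0.     0.967  0.254]
 [-1.     0.     0.   ]]
```

```bash
python3 -m pendant '{"angular":[[0,0,0],[0,0,0],[0,0,0],[0,0,0],[0,0,0]],"xyz":[[-15,0,0],[-35,0,0],[-55,0,0],[-75,0,0],[-95,0,0]],"gripper":[14,14,14,14,14]}' 55;  python3 -m pendant '{"angular":[[0,0,0],[0,0,0],[0,0,0]],"xyz":[[-25,0,0],[-35,0,0],[-35,0,0]],"gripper":[14,14,14]}' 55;python3 - <<'E'
from h import *
s=cam('wrist','w4'); pickle.dump(s,open('w4.pkl','wb')); s=cam('side','s4');pickle.dump(s,open('s4.pkl','wb')); s=cam('scene','c4');pickle.dump(s,open('c4.pkl','wb'))
from z import z
z('s4',150,80,280,200,5,'s4z')
z('c4',240,140,340,260,5,'c4z')
p,R,o=cur();print(p,np.degrees(yaw()),o['grip_width'],o['wrist_force'],o['torque'])
print(p,R)
E
```

```text
time: 4.47
eef_pos: [0.4716, 0.2907, 0.142]
tool_rot: [0.701, -0.091, 0.702, 0.09]
wrist_force: [0.1, 0.8, -1.1]
grip_width: 0.0193
time: 4.72
eef_pos: [0.4733, 0.2919, 0.1786]
tool_rot: [0.703, -0.09, 0.7, 0.091]
wrist_force: [-0.4, 0.2, -1.1]
grip_width: 0.0195
[0.47124897 0.29056139 0.17496262] 14.691081923777915 0.019464907444039007 [-0.7827654   0.30348495 -0.68702874] [0.00483609 0.03669561 0.00569816]
[0.47124897 0.29056139 0.17496262] [[-1.68897839e-03 -2.53608935e-01  9.67305358e-01]
 [-1.33333266e-03  9.67306449e-01  2.53606893e-01]
 [-9.99997685e-01 -8.61403261e-04 -1.97190476e-03]]
```

View pics/s4z.png

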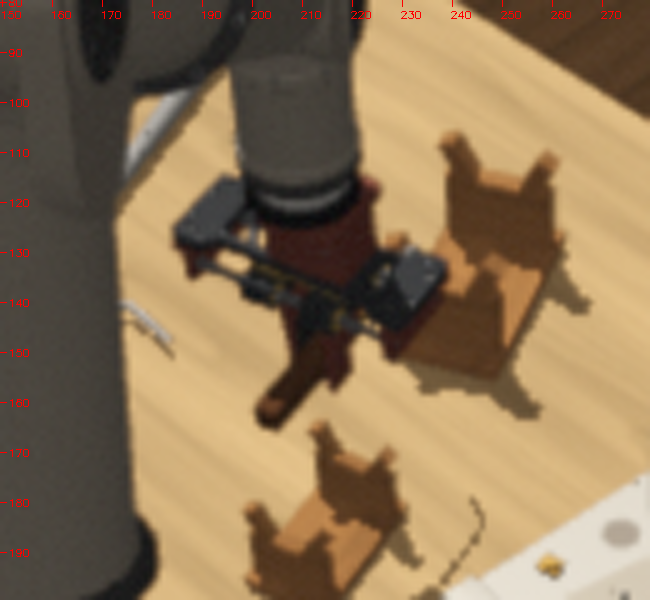

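View pics/c4z.png

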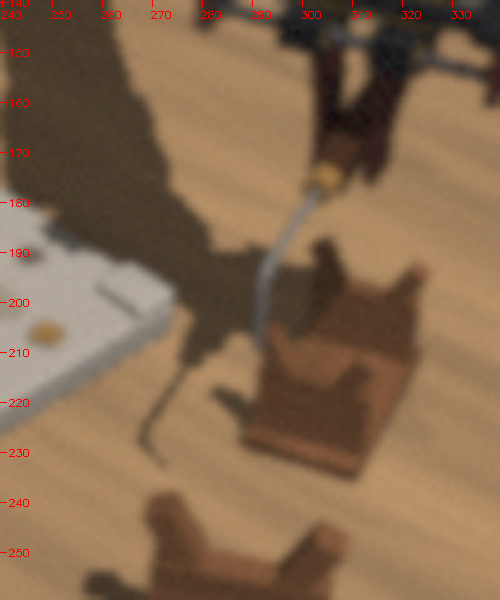

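View pics/w4.png

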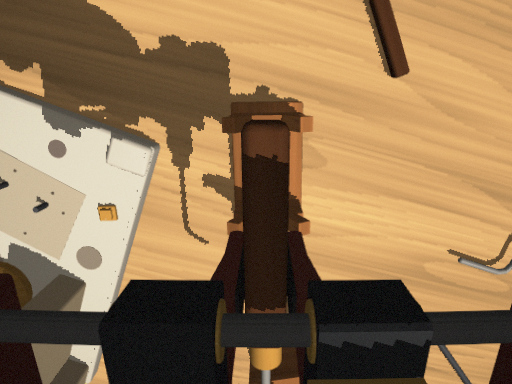

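```bash
python3 - <<'E'
from h import *
w=pickle.load(open('w4.pkl','rb'));c=pickle.load(open('c4.pkl','rb'))
p,R,o=cur(); H0=np.c_[R[:,2],R[:,1],-R[:,0]] # hook x,y(z up): hook x=tool z, hook y=tool y, hook z=-tool x
H0[:,1]=np.cross(H0[:,2],H0[:,0])
gp=p-R[:,0]*.0187
Lw=np.array([(-55,10,11),(-55,-10,11),(55,8.5,8.5),(55,-8.5,8.5)])/1e3; qw=np.array([(290,122),(244,122),(282,347),(250,347)],float)
Lc=np.array([(142,0,-50),(142,0,2),(69,0,0)])/1e3; qc=np.array([(291.5,208.5),(292.5,193.5),(304.5,178.5)])
def f(x):
    g,hz,pit,yw,g_y=x
    H=H0@Rn.from_euler('zy',[yw,pit]).as_matrix(); O=gp+H0@np.array([-g,g_y,hz])
    return np.r_[(proj(w,O+Lw@H.T)-qw).ravel(),(proj(c,O+Lc@H.T)-qc).ravel()]
x=least_squares(f,[.014,0,0,0,0],loss='soft_l1');print(x.x.round(4),np.degrees(x.x[2:4]),x.fun.round(1))
E
```

```text
[ 0.0115 -0.0003 -0.0643 -0.0001  0.0002] [-3.68336693 -0.00806173] [ 0.8  0.2 -1.5  0.3  1.6 -0.4 -0.1 -0.3 -1.3 -0.1 -0.4 -2.3 -2.  -0.9]
```

```bash
cat >> h.py <<'E'
G=.0115
PSI=np.radians(-14.9)
def tooltgt(tip,psi=PSI,th=np.radians(16)):
    H=Rn.from_euler('ZY',[psi,th]).as_matrix(); R=np.c_[-H[:,2],H[:,1],H[:,0]]
    g=np.array(tip)-H@np.array([.142-G,0,-.05]); return g+R[:,0]*.0187,R
def tipnow():
    p,R,o=cur(); H=np.c_[R[:,2],R[:,1],-R[:,0]]; return p-R[:,0]*.0187+H@np.array([.142-G,0,-.05])
E
python3 - <<'E'
from h import *
print('tip',tipnow().round(3)); t,R=tooltgt([.6685,.037,.17]); print(t,R.round(2)); delta(t,R)
E
```

```text
tip [0.597 0.324 0.143]
[0.55561065 0.06703753 0.23605817] [[-0.27  0.26  0.93]
 [ 0.07  0.97 -0.25]
 [-0.96 -0.   -0.28]]
xyz [ -60.9 -237.7   24.8] ang [29.4 15.5  4.2] rows 5.913713451565851
```

```bash
python3 -m pendant '{"angular":[[3,1.5,0.4],[9,4.5,1.2],[15,8,2],[21,11,3],[27,14,4]],"xyz":[[-30,-10,0],[-50,-40,5],[-61,-75,8],[-61,-110,12],[-61,-150,16]],"gripper":[14,14,14,14,14]}' 55; python3 - <<'E'
from h import *
print('tip',tipnow().round(3)); t,R=tooltgt([.6685,.037,.17]); delta(t,R)
E
```

```text
time: 5.28
eef_pos: [0.5256, 0.1503, 0.2369]
tool_rot: [0.608, 0.09, 0.786, -0.063]
wrist_force: [0.4, 0.5, -1.4]
grip_width: 0.0196
tip [0.641 0.125 0.174]
xyz [-11.9 -74.7  46. ] ang [ 2.3  1.4 -0. ] rows 2.123669309379625
```

```bash
python3 -m pendant '{"angular":[[1,0.5,0],[2.3,1.4,0],[2.3,1.4,0],[2.3,1.4,0]],"xyz":[[-5,-25,16],[-10,-50,32],[-12,-75,46],[-12,-75,46]],"gripper":[14,14,14,14]}' 55; python3 - <<'E'
from h import *
from z import z
for n in ('side','scene','wrist'):
    s=cam(n,n+'5');pickle.dump(s,open(n+'5.pkl','wb'))
    t=tipnow(); print(n,proj(s,[t]).round(1))
print('tip',tipnow().round(3)); t,R=tooltgt([.6685,.037,.17]); delta(t,R)
z('side5',240,110,360,220,5,'s5z'); z('scene5',140,120,260,240,5,'c5z')
E
```

```text
time: 5.62
eef_pos: [0.5564, 0.0586, 0.2343]
tool_rot: [0.597, 0.104, 0.791, -0.083]
wrist_force: [-0.1, -0.9, -1.7]
grip_width: 0.0197
side [[308.9 164.6]]
scene [[188.8 170.1]]
wrist [[269.6 386.2]]
tip [0.668 0.037 0.169]
xyz [-1.   0.2  0.4] ang [0.1 0.  0.1] rows 0.026103467877790165
```

View pics/s5z.png

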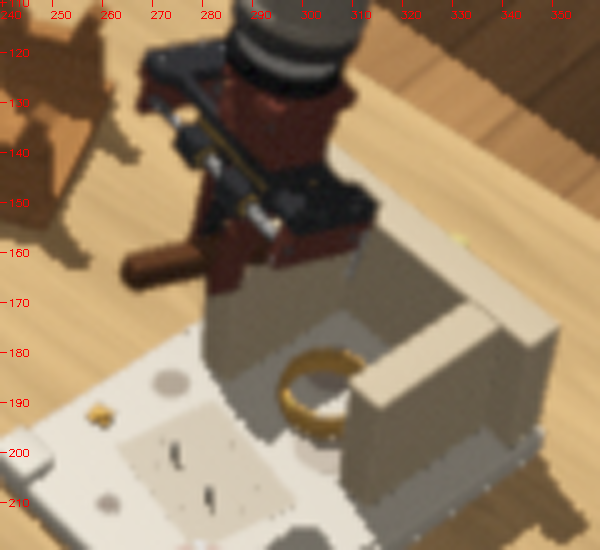

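View pics/c5z.png

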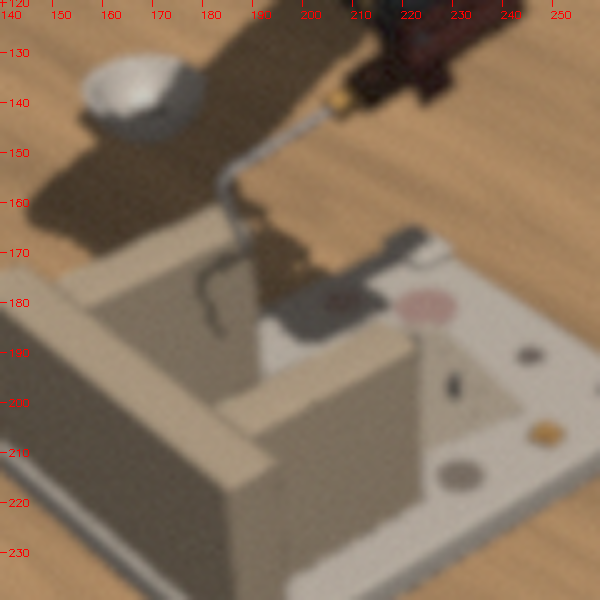

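View pics/wrist5.png

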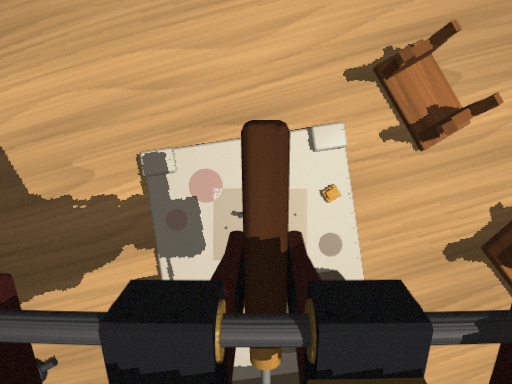

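```bash
python3 - <<'E'
from h import *
for z in (.07,.036):
    t,R=tooltgt([.667,.0375,z]); delta(t,R)
E
```

```text
xyz [95.6  0.4 26.4] ang [0.1 0.  0.1] rows 2.3784658272278967
xyz [128.3   0.4  35.8] ang [0.1 0.  0.1] rows 3.1937867991731013
```

```bash
python3 -m pendant '{"angular":[[0,0,0],[0,0,0],[0,0,0],[0,0,0],[0,0,0]],"xyz":[[20,0,5.5],[45,0,12.5],[70,0,19.5],[90,0,25],[95.6,0,26.4]],"gripper":[14,14,14,14,14]}' 55; python3 - <<'E'
from h import *
from z import z
for n in ('side','scene'):
    s=cam(n,n+'6');pickle.dump(s,open(n+'6.pkl','wb'))
    t=tipnow(); print(n,proj(s,[t,t+[0,0,.05]]).round(1).tolist())
print('tip',tipnow().round(4),cur()[2]['wrist_force']); t,R=tooltgt([.667,.0375,.036]); delta(t,R)
z('side6',240,110,360,220,5,'s6z'); z('scene6',140,120,260,240,5,'c6z')
E
```

```text
time: 6.18
eef_pos: [0.552, 0.0688, 0.134]
tool_rot: [0.596, 0.101, 0.793, -0.077]
wrist_force: [-0.4, 1.0, -0.3]
grip_width: 0.0201
side [[304.6, 183.0], [305.6, 173.7]]
scene [[192.5, 199.0], [191.3, 184.8]]
tip [0.6666 0.0387 0.0703] [-0.05006883  0.469137   -0.75188144]
xyz [32.8 -0.5 10.1] ang [ 0.3 -0.   0.1] rows 0.8241469296436456
```

View pics/s6z.png

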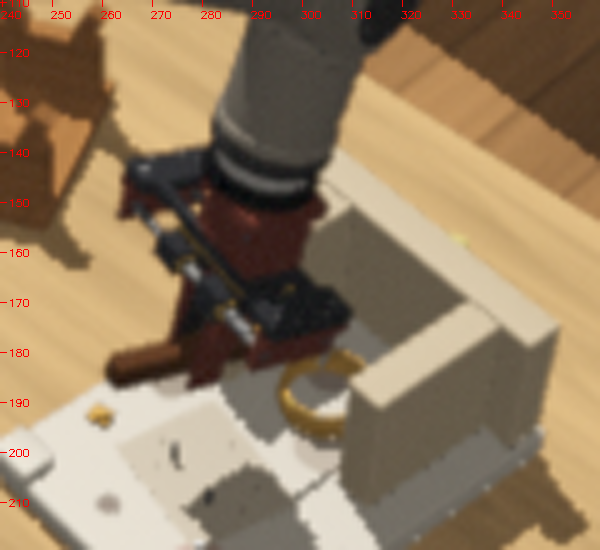

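View pics/c6z.png

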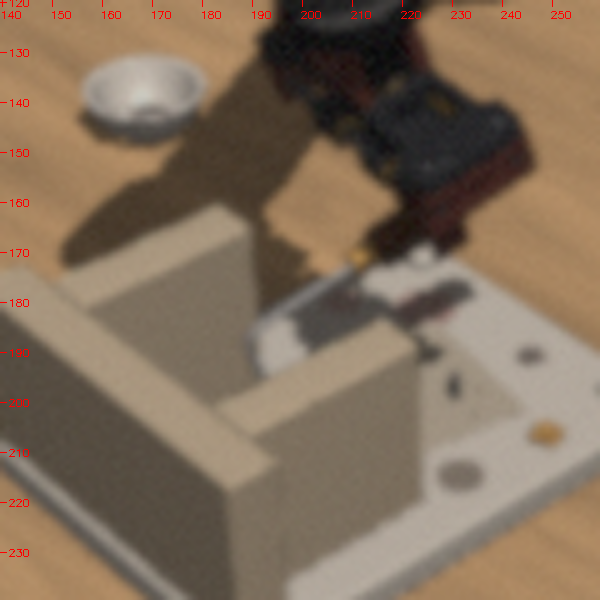

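```bash
python3 -m pendant '{"angular":[[0,0,0],[0,0,0],[0,0,0],[0,0,0],[0,0,0]],"xyz":[[8,0,2.2],[16,-0.3,5],[24,-0.5,7.5],[30,-0.5,9.5],[32.8,-0.5,10.1]],"gripper":[14,14,14,14,14]}' 55; python3 -m pendant '{"angular":[[0,0,0],[0,0,0]],"xyz":[[0,0,0],[0,0,0]],"gripper":[14,14]}' 55;python3 - <<'E'
from h import *
P=[]
print('tip',tipnow().round(4),np.round(cur()[2]['wrist_force'],2),np.round(cur()[2]['torque'],3)); 
s=cam('side','side7');pickle.dump(s,open('side7.pkl','wb'));s=cam('wrist','wrist7')
print(np.round(cur()[2]['wrist_force'],2),tipnow().round(4))
from z import z
z('side7',240,110,360,220,5,'s7z')
E
```

```text
time: 6.7
eef_pos: [0.5553, 0.0659, 0.1024]
tool_rot: [0.598, 0.102, 0.791, -0.078]
wrist_force: [-0.3, 0.8, -0.8]
grip_width: 0.0197
time: 6.87
eef_pos: [0.5556, 0.066, 0.1033]
tool_rot: [0.598, 0.102, 0.791, -0.077]
wrist_force: [0.0, -0.4, -0.7]
grip_width: 0.0197
tip [0.6688 0.0362 0.0375] [ 0.01 -0.38 -0.73] [-0.06  -0.265 -0.006]
[ 1.09 -0.49 -0.23] [0.6691 0.0362 0.038 ]
```

View pics/s7z.png

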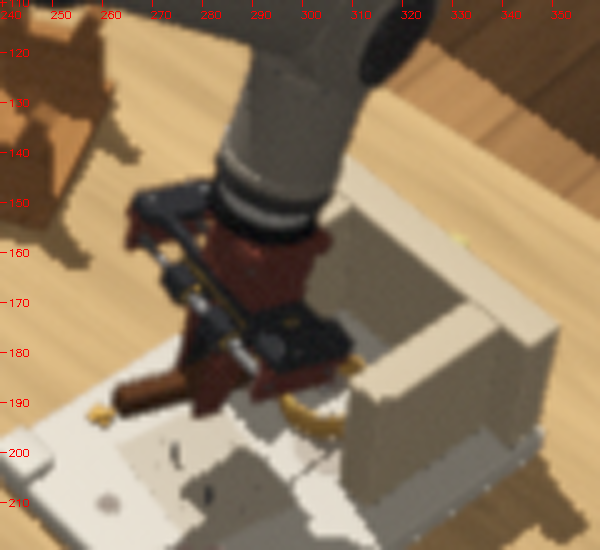

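View pics/wrist7.png

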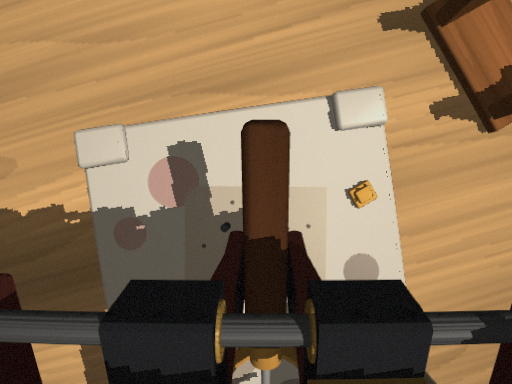

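```bash
cat >> h.py <<'E'
def st():
    pa=pickle.load(open('fit1.pkl','rb'))[0]
    t=tipnow(); d=t[:2]-pa[:2]; c,s=np.cos(pa[2]),np.sin(pa[2]); o=cur()[2]; F=np.array(o['wrist_force'])
    print('tip pad x,y,z',np.round([(c*d[0]+s*d[1])*1e3,(-s*d[0]+c*d[1])*1e3,t[2]*1e3],1),'F along pad -x... Fx,Fy,Fz',np.round([c*F[0]+s*F[1],-s*F[0]+c*F[1],F[2]],2),'yaw',np.round(np.degrees(yaw()),1),'t',o['time'])
E
python3 -m pendant '{"angular":[[0,0,0],[0,0,0],[0,0,0],[0,0,0],[0,0,0]],"xyz":[[2.5,0,-4.5],[4.5,-0.5,-9],[6.5,-1,-14],[8,-1.5,-19],[8,-1.5,-22]],"gripper":[14,14,14,14,14]}' 55; python3 -c "
from h import *
st()"
```

```text
time: 7.38
eef_pos: [0.5314, 0.0707, 0.1016]
tool_rot: [0.598, 0.102, 0.791, -0.077]
wrist_force: [0.4, -0.3, -0.9]
grip_width: 0.0196
tip pad x,y,z [84.8  7.6 35.8] F along pad -x... Fx,Fy,Fz [ 0.42 -0.17 -0.87] yaw -14.7 t 7.3833
```

```bash
python3 -m pendant '{"angular":[[0,0,0],[0,0,0],[0,0,0],[0,0,0],[0,0,0]],"xyz":[[0.8,0,-2.9],[1.7,0,-5.8],[2.5,0,-8.7],[3.3,0,-11.5],[4.1,0,-14.4]],"gripper":[14,14,14,14,14]}' 55; python3 -c "
from h import *
st()"; python3 -m pendant '{"angular":[[0,0,0],[0,0,0],[0,0,0],[0,0,0],[0,0,0]],"xyz":[[0.8,0,-2.9],[1.7,0,-5.8],[2.5,-0.3,-8.7],[3.3,-0.6,-11.5],[4.1,-1,-14.4]],"gripper":[14,14,14,14,14]}' 55; python3 -c "
from h import *
st()
s=cam('side','side8')
from z import z
z('side8',240,110,360,220,5,'s8z')"
```

```text
time: 7.8
eef_pos: [0.5182, 0.0744, 0.1017]
tool_rot: [0.598, 0.102, 0.791, -0.077]
wrist_force: [0.1, -0.6, -0.9]
grip_width: 0.0199
tip pad x,y,z [71.2  7.7 36. ] F along pad -x... Fx,Fy,Fz [ 0.27 -0.57 -0.85] yaw -14.8 t 7.8
time: 8.22
eef_pos: [0.5033, 0.0773, 0.1016]
tool_rot: [0.598, 0.102, 0.791, -0.077]
wrist_force: [1.7, 0.2, -1.3]
grip_width: 0.0196
tip pad x,y,z [56.   6.7 36. ] F along pad -x... Fx,Fy,Fz [ 1.58  0.65 -1.29] yaw -14.7 t 8.2167
```

View pics/s8z.png

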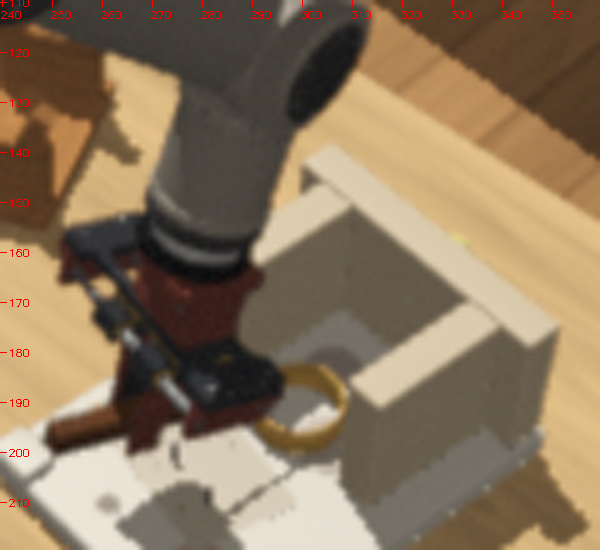

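The bangle follows the hook, flat, and its right edge now shows at about (308,190). I'll keep dragging.

```bash
python3 -m pendant '{"angular":[[0,0,0],[0,0,0],[0,0,0],[0,0,0],[0,0,0]],"xyz":[[0.8,-0.4,-2.9],[1.7,-0.8,-5.8],[2.5,-1.2,-8.7],[3.3,-1.6,-11.5],[4.1,-2,-14.4]],"gripper":[14,14,14,14,14]}' 55; python3 -c "
from h import *
st()"; python3 -m pendant '{"angular":[[0,0,0],[0,0,0],[0,0,0],[0,0,0],[0,0,0]],"xyz":[[0.8,-0.4,-2.9],[1.7,-0.8,-5.8],[2.5,-1.2,-8.7],[3.3,-1.6,-11.5],[4.1,-2,-14.4]],"gripper":[14,14,14,14,14]}' 55; python3 -c "
from h import *
st()"; python3 -m pendant '{"angular":[[0,0,0],[0,0,0],[0,0,0],[0,0,0],[0,0,0]],"xyz":[[0.8,-0.2,-2.9],[1.7,-0.6,-5.8],[2.5,-1,-8.7],[3.1,-1.3,-10.5],[3.6,-1.5,-12.5]],"gripper":[14,14,14,14,14]}' 55; python3 -c "
from h import *
st()
s=cam('side','side9');s=cam('wrist','wrist9')
from z import z
z('side9',220,110,360,240,5,'s9z')"
```

```text
time: 8.68
eef_pos: [0.4881, 0.0791, 0.1015]
tool_rot: [0.598, 0.102, 0.791, -0.077]
wrist_force: [0.2, -0.5, -1.3]
grip_width: 0.02
tip pad x,y,z [40.8  4.6 35.8] F along pad -x... Fx,Fy,Fz [ 0.31 -0.39 -1.26] yaw -14.8 t 8.6833
time: 9.1
eef_pos: [0.4731, 0.081, 0.1015]
tool_rot: [0.598, 0.102, 0.791, -0.077]
wrist_force: [-0.1, -0.8, -0.9]
grip_width: 0.0195
tip pad x,y,z [25.9  2.5 35.8] F along pad -x... Fx,Fy,Fz [ 0.12 -0.82 -0.89] yaw -14.7 t 9.1
time: 9.52
eef_pos: [0.4604, 0.0829, 0.1015]
tool_rot: [0.598, 0.102, 0.791, -0.077]
wrist_force: [0.3, -0.1, -1.0]
grip_width: 0.0199
tip pad x,y,z [13.1  1.1 35.8] F along pad -x... Fx,Fy,Fz [ 0.27  0.01 -0.99] yaw -14.7 t 9.5167
```

View pics/s9z.png

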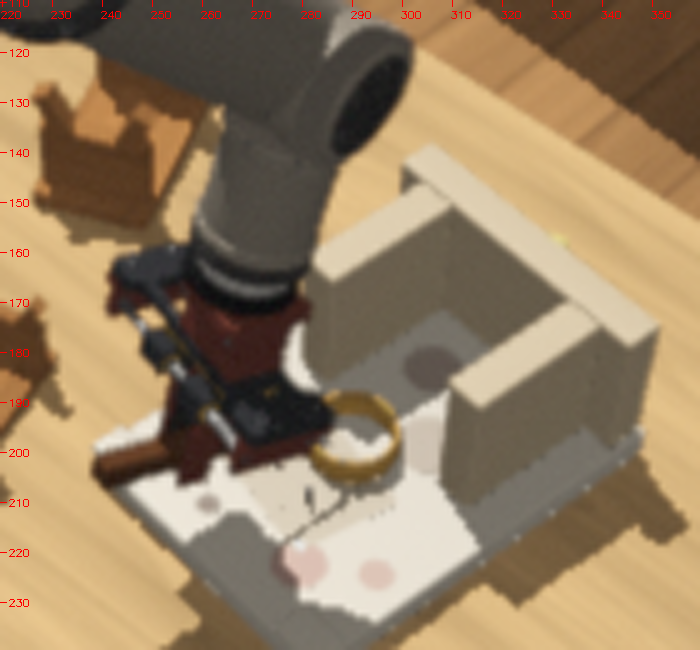

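View pics/wrist9.png

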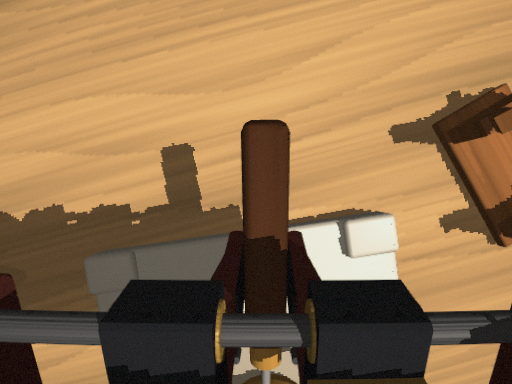

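```bash
python3 -m pendant '{"angular":[[0,0,0],[0,0,0],[0,0,0],[0,0,0],[0,0,0]],"xyz":[[0.6,-0.2,-2],[1.1,-0.4,-4],[1.7,-0.6,-6],[2.3,-0.8,-8],[2.8,-1,-10]],"gripper":[14,14,14,14,14]}' 55; python3 -c "
from h import *
st()"; python3 -m pendant '{"angular":[[0,0,0],[0,0,0],[0,0,0],[0,0,0],[0,0,0]],"xyz":[[0.3,0,-1],[0.6,0,-2],[0.8,0,-3],[1.1,0,-4],[1.4,0,-5]],"gripper":[14,14,14,14,14]}' 55; python3 -c "
from h import *
st()"
```

```text
time: 10.03
eef_pos: [0.45, 0.0845, 0.1015]
tool_rot: [0.598, 0.102, 0.791, -0.077]
wrist_force: [0.9, -0.4, -0.1]
grip_width: 0.0195
tip pad x,y,z [ 2.6  0.  35.8] F along pad -x... Fx,Fy,Fz [ 0.97 -0.11 -0.1 ] yaw -14.8 t 10.0333
time: 10.45
eef_pos: [0.4451, 0.0858, 0.1015]
tool_rot: [0.598, 0.102, 0.791, -0.077]
wrist_force: [0.2, 0.3, -2.1]
grip_width: 0.0197
tip pad x,y,z [-2.4  0.  35.8] F along pad -x... Fx,Fy,Fz [ 0.09  0.37 -2.06] yaw -14.8 t 10.45
```

```bash
python3 -m pendant '{"angular":[[0,0,0],[0,0,0],[0,0,0]],"xyz":[[0.3,0,-1],[0.6,0,-2],[0.8,0,-3]],"gripper":[14,14,14]}' 55; python3 -c "
from h import *
st()"; python3 -m pendant '{"angular":[[0,0,0],[0,0,0]],"xyz":[[0.2,0,-0.8],[0.4,0,-1.5]],"gripper":[14,14]}' 55; python3 -c "
from h import *
st()"
```

```text
time: 10.7
eef_pos: [0.4421, 0.0866, 0.1016]
tool_rot: [0.598, 0.102, 0.791, -0.077]
wrist_force: [0.2, -0.3, -1.0]
grip_width: 0.0203
tip pad x,y,z [-5.6  0.  35.9] F along pad -x... Fx,Fy,Fz [ 0.21 -0.2  -1.03] yaw -14.8 t 10.7
time: 10.87
eef_pos: [0.4406, 0.0871, 0.1016]
tool_rot: [0.598, 0.102, 0.791, -0.077]
wrist_force: [1.3, -0.0, -1.7]
grip_width: 0.0195
tip pad x,y,z [-7.1  0.1 35.9] F along pad -x... Fx,Fy,Fz [ 1.28  0.3  -1.69] yaw -14.7 t 10.8667
```

```bash
python3 -c "
from h import *
s=cam('side','side10'); pickle.dump(s,open('side10.pkl','wb')); s=cam('scene','scene10'); pickle.dump(s,open('scene10.pkl','wb'))
from z import z
z('side10',250,150,320,220,8,'s10z');z('scene10',140,130,260,230,6,'c10z')"
```

```text
(no output)
```

View pics/s10z.png

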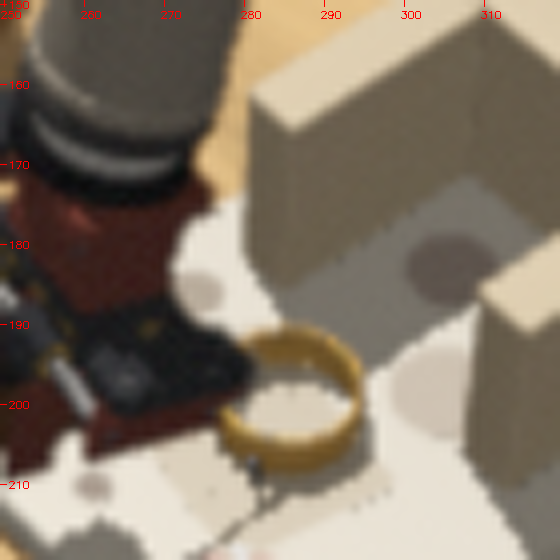

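View pics/c10z.png

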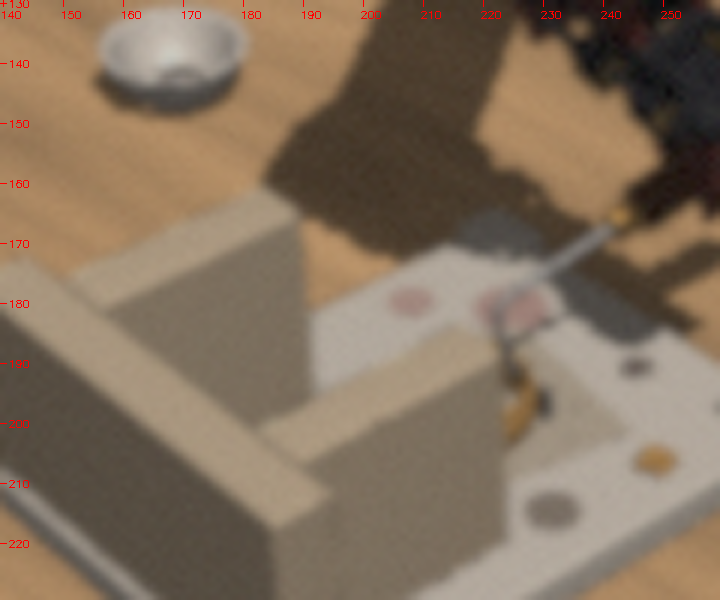

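The bangle now almost reaches the right pin at side (282,208), and in the scene view it is next to the left pin at (229,196). From here I'll go in sub-millimetre steps.

```bash
for i in 1; do python3 -m pendant '{"angular":[[0,0,0],[0,0,0]],"xyz":[[0.15,0,-0.5],[0.3,0,-1]],"gripper":[14,14]}' 55; python3 -c "
from h import *
st()"; python3 -m pendant '{"angular":[[0,0,0],[0,0,0]],"xyz":[[0.15,0,-0.5],[0.3,0,-1]],"gripper":[14,14]}' 55; python3 -c "
from h import *
st()";  done
```

```text
time: 11.13
eef_pos: [0.4398, 0.0873, 0.1016]
tool_rot: [0.598, 0.102, 0.791, -0.077]
wrist_force: [1.3, -0.7, -1.6]
grip_width: 0.0196
tip pad x,y,z [-7.9  0.1 35.9] F along pad -x... Fx,Fy,Fz [ 1.47 -0.29 -1.6 ] yaw -14.7 t 11.1333
time: 11.3
eef_pos: [0.4391, 0.0875, 0.1016]
tool_rot: [0.598, 0.102, 0.791, -0.077]
wrist_force: [3.3, -0.0, -3.3]
grip_width: 0.0197
tip pad x,y,z [-8.6  0.1 36. ] F along pad -x... Fx,Fy,Fz [ 3.23  0.85 -3.34] yaw -14.8 t 11.3
```

```bash
for i in 1 2 3; do python3 -m pendant '{"angular":[[0,0,0]],"xyz":[[0,0,0]],"gripper":[14]}' 55 >/dev/null; python3 -c "
from h import *
st()"; done; python3 -c "
from h import *
s=cam('side','side11'); pickle.dump(s,open('side11.pkl','wb')); s=cam('scene','scene11')
from z import z
z('side11',250,150,320,220,8,'s11z');z('scene11',200,160,260,220,10,'c11z')
st();print(cur()[2]['torque'])"
```

```text
tip pad x,y,z [-8.6  0.1 36. ] F along pad -x... Fx,Fy,Fz [ 2.83 -0.02 -2.14] yaw -14.8 t 11.3833
tip pad x,y,z [-8.6  0.1 36. ] F along pad -x... Fx,Fy,Fz [ 2.6  -0.11 -2.52] yaw -14.8 t 11.4667
tip pad x,y,z [-8.6  0.1 36. ] F along pad -x... Fx,Fy,Fz [ 3.6   1.04 -3.19] yaw -14.8 t 11.55
tip pad x,y,z [-8.7  0.1 36. ] F along pad -x... Fx,Fy,Fz [ 2.87  1.   -2.73] yaw -14.8 t 11.65
[-0.15566237 -1.06775729  0.01407182]
```

View pics/s11z.png

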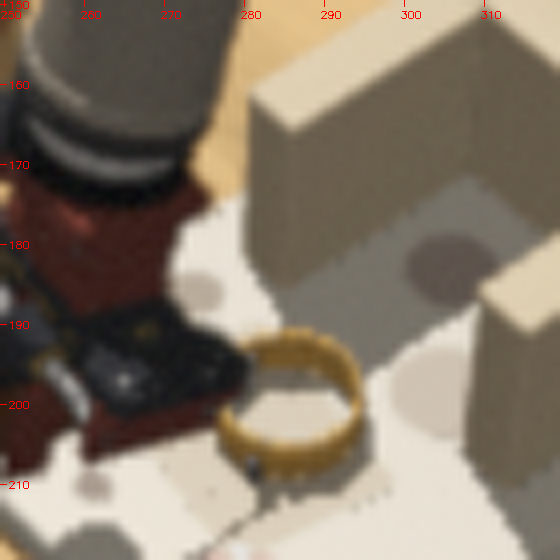

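View pics/c11z.png

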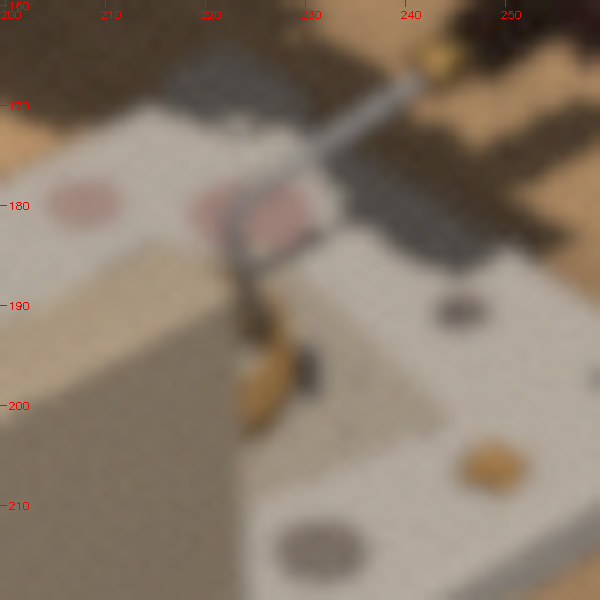

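```bash
python3 -m pendant '{"angular":[[0,0,0],[0,0,0],[0,0,0]],"xyz":[[0.5,0,0.14],[1,0,0.28],[1,0,0.28]],"gripper":[14,14,14]}' 55 >/dev/null; for i in 1 2 3; do python3 -m pendant '{"angular":[[0,0,0]],"xyz":[[0,0,0]],"gripper":[14]}' 55 >/dev/null; python3 -c "
from h import *
st()"; done
```

```text
tip pad x,y,z [-9.   0.  34.9] F along pad -x... Fx,Fy,Fz [ 2.72  0.2  -0.38] yaw -14.8 t 11.9833
tip pad x,y,z [-9.   0.1 34.9] F along pad -x... Fx,Fy,Fz [2.36 1.26 0.34] yaw -14.8 t 12.0667
tip pad x,y,z [-9.   0.1 34.9] F along pad -x... Fx,Fy,Fz [ 2.58 -0.81 -1.02] yaw -14.7 t 12.15
```

```bash
python3 -m pendant '{"angular":[[0,0,0],[0,0,0]],"xyz":[[0.1,0,-0.25],[0.2,0,-0.5]],"gripper":[14,14]}' 55 >/dev/null; for i in 1 2 3; do python3 -m pendant '{"angular":[[0,0,0]],"xyz":[[0,0,0]],"gripper":[14]}' 55 >/dev/null; python3 -c "
from h import *
st()"; done
```

```text
tip pad x,y,z [-9.2  0.  34.9] F along pad -x... Fx,Fy,Fz [ 3.98 -0.73 -0.08] yaw -14.8 t 12.4
tip pad x,y,z [-9.2  0.1 34.9] F along pad -x... Fx,Fy,Fz [ 4.71  0.17 -0.78] yaw -14.8 t 12.4833
tip pad x,y,z [-9.2  0.1 34.9] F along pad -x... Fx,Fy,Fz [ 5.09  0.69 -0.47] yaw -14.8 t 12.5667
```

```bash
python3 -m pendant '{"angular":[[0,0,0],[0,0,0]],"xyz":[[0.05,0,-0.15],[0.1,0,-0.25]],"gripper":[14,14]}' 55 >/dev/null; for i in 1 2 3 4; do python3 -m pendant '{"angular":[[0,0,0],[0,0,0],[0,0,0]],"xyz":[[0,0,0],[0,0,0],[0,0,0]],"gripper":[14,14,14]}' 55 >/dev/null; python3 -c "
from h import *
st()"; done;  python3 -c "
from h import *
s=cam('side','side12'); pickle.dump(s,open('side12.pkl','wb')); s=cam('scene','scene12');pickle.dump(s,open('scene12.pkl','wb'))
from z import z
z('side12',260,180,310,220,12,'s12z');z('scene12',205,170,245,215,12,'c12z')
st();
pa,he,h,b,w,w1=pickle.load(open('fit1.pkl','rb'))
a=np.linspace(0,2*np.pi,90)
import cv2
c,sn=np.cos(pa[2]),np.sin(pa[2])
for nm,x0,y0 in(('side12',260,180),('scene12',205,170)):
  s=pickle.load(open(nm+'.pkl','rb')); im=cv2.imread('pics/'+('s12z' if nm[1]=='i' else 'c12z')+'.png')
  for px in (20,):
    C=pa[:2]+np.array([c,sn])*px/1000
    for z_,rr in((.05,.033),(.0375,.036),(.025,.033)):
      q=(proj(s,np.c_[C[0]+rr*np.cos(a),C[1]+rr*np.sin(a),0*a+z_])-[x0-.5,y0-.5])*12
      for u in q: cv2.circle(im,tuple(int(v) for v in u),1,(0,255,0),-1)
  cv2.imwrite('pics/ov_'+nm+'.png',im)
"
```

```text
tip pad x,y,z [-9.3  0.1 34.9] F along pad -x... Fx,Fy,Fz [ 5.03  0.87 -1.35] yaw -14.8 t 12.9833
tip pad x,y,z [-9.3  0.1 34.9] F along pad -x... Fx,Fy,Fz [ 5.03  0.32 -1.75] yaw -14.8 t 13.2333
tip pad x,y,z [-9.3  0.  34.9] F along pad -x... Fx,Fy,Fz [ 6.47  0.08 -2.23] yaw -14.8 t 13.4833
tip pad x,y,z [-9.3  0.1 34.9] F along pad -x... Fx,Fy,Fz [ 5.6   0.29 -1.54] yaw -14.8 t 13.7333
tip pad x,y,z [-9.3  0.1 34.9] F along pad -x... Fx,Fy,Fz [ 4.97  0.29 -2.14] yaw -14.8 t 13.8333
```

View pics/ov_side12.png

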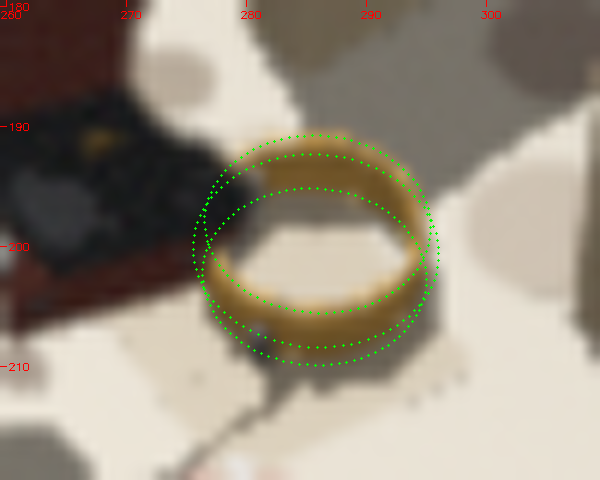

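View pics/c12z.png

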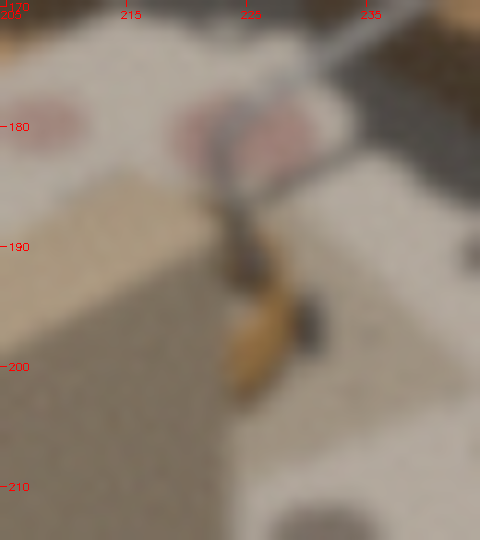

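The pull has held at about 5 N for over a second with almost no side force, and the overlay at the expected stop matches the ring to about 1 px. Next I'll back the tip to the ring's middle and lift it out.

```bash
python3 -m pendant '{"angular":[[0,0,0],[0,0,0],[0,0,0],[0,0,0],[0,0,0]],"xyz":[[-0.1,0,0.3],[-0.3,0,1],[-0.8,0,3],[-2.2,0,8],[-4.4,0,16]],"gripper":[14,14,14,14,14]}' 55; python3 -m pendant '{"angular":[[0,0,0],[0,0,0],[0,0,0]],"xyz":[[-1.5,0,5.5],[-3.3,0,11.5],[-3.3,0,11.5]],"gripper":[14,14,14]}' 55;python3 -c "
from h import *
st()
t=tipnow(); T,R=tooltgt([t[0],t[1],.15]); delta(T,cur()[1])"
```

```text
time: 14.25
eef_pos: [0.4524, 0.0836, 0.1]
tool_rot: [0.597, 0.102, 0.792, -0.077]
wrist_force: [-0.3, -1.0, -0.8]
grip_width: 0.0199
time: 14.5
eef_pos: [0.4668, 0.08, 0.1003]
tool_rot: [0.598, 0.103, 0.791, -0.078]
wrist_force: [-0.2, -0.4, -1.0]
grip_width: 0.0196
tip pad x,y,z [20.1 -0.1 34.6] F along pad -x... Fx,Fy,Fz [-0.09 -0.4  -1.04] yaw -14.8 t 14.5
xyz [-111.5    0.2  -31.3] ang [0. 0. 0.] rows 2.777123461598321
```

```bash
python3 -m pendant '{"angular":[[0,0,0],[0,0,0],[0,0,0],[0,0,0],[0,0,0]],"xyz":[[-12,0,-3.4],[-30,0,-8.5],[-55,0,-15.5],[-85,0,-24],[-111,0,-31]],"gripper":[14,14,14,14,14]}' 55; python3 -c "
from h import *
st()
s=cam('side','side13'); pickle.dump(s,open('side13.pkl','wb')); s=cam('scene','scene13')
from z import z
z('side13',235,135,355,245,5,'s13z')
pa,R=down(0)[0],down(np.radians(14.7)); delta([.4721,.2914,.20],R)"
```

```text
time: 14.92
eef_pos: [0.4655, 0.0803, 0.217]
tool_rot: [0.598, 0.102, 0.791, -0.078]
wrist_force: [0.7, 0.3, -0.7]
grip_width: 0.0196
tip pad x,y,z [ 1.870e+01 -1.000e-01  1.512e+02] F along pad -x... Fx,Fy,Fz [ 0.58  0.42 -0.65] yaw -14.8 t 14.9167
xyz [ 32.7 204.7 -42.8] ang [-29.3 -15.1  -4.2] rows 5.075352175005867
```

View pics/s13z.png

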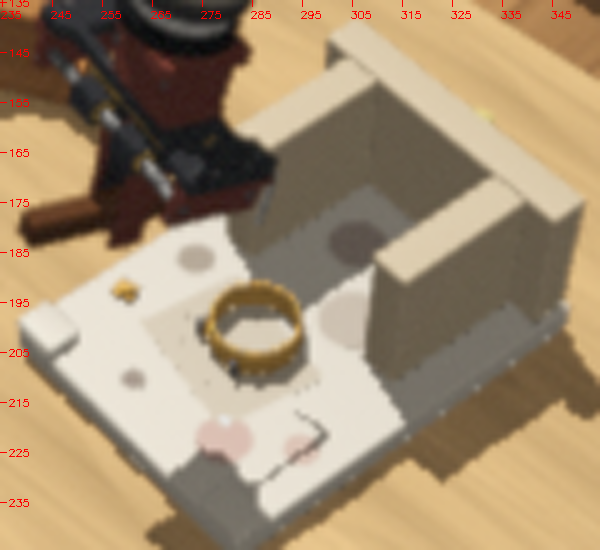

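The bangle stands flat and touches both pins, seen at zoomed (202,328) and (235,370). I'll return the hook.

```bash
python3 -m pendant '{"angular":[[-6,-3,-0.8],[-12,-6,-1.7],[-18,-9,-2.5],[-24,-12.5,-3.4],[-29.3,-15.1,-4.2]],"xyz":[[0,35,-7],[5,70,-14],[12,105,-22],[20,140,-30],[26,175,-37]],"gripper":[14,14,14,14,14]}' 55; python3 -c "
from h import *
delta([.4721,.2914,.14],down(np.radians(14.7)))"
```

```text
time: 15.43
eef_pos: [0.4677, 0.2624, 0.1997]
tool_rot: [0.699, -0.094, 0.703, 0.092]
wrist_force: [-0.4, 0.1, -1.7]
grip_width: 0.0197
xyz [59.6 26.9 12.1] ang [ 0.4 -0.3  0. ] rows 1.5958044243053353
```

```bash
python3 -m pendant '{"angular":[[0.2,0,0],[0.4,-0.3,0],[0.4,-0.3,0],[0.4,-0.3,0],[0.4,-0.3,0]],"xyz":[[5,10,4],[20,20,8],[40,27,12],[55,27,12],[59,27,12]],"gripper":[14,14,14,14,14]}' 55;  python3 -m pendant '{"angular":[[0,0,0],[0,0,0]],"xyz":[[0,0,0],[0,0,0]],"gripper":[14,14]}' 55;python3 -c "
from h import *
delta([.4721,.2914,.0475],down(np.radians(14.7)))
s=cam('wrist','w14'); s=cam('side','s14');s=cam('scene','c14')
from z import z
z('s14',180,80,260,210,4.5,'s14z');z('c14',265,140,345,250,5,'c14z')"
```

```text
time: 15.85
eef_pos: [0.4716, 0.2884, 0.1382]
tool_rot: [0.699, -0.09, 0.704, 0.087]
wrist_force: [-0.4, -0.2, -1.1]
grip_width: 0.0196
time: 16.02
eef_pos: [0.4737, 0.2888, 0.1415]
tool_rot: [0.701, -0.088, 0.702, 0.087]
wrist_force: [-0.2, -0.1, -1.0]
grip_width: 0.0197
xyz [94.   3.  -0.6] ang [-0.4 -0.1  0.1] rows 2.2555080047875142
```

View pics/w14.png

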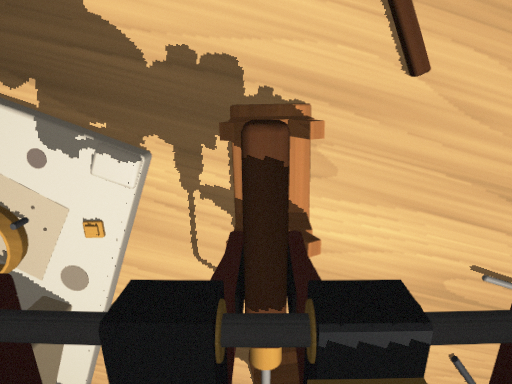

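View pics/s14z.png

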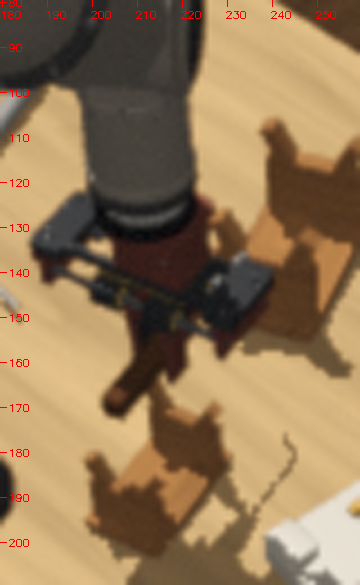

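View pics/c14z.png

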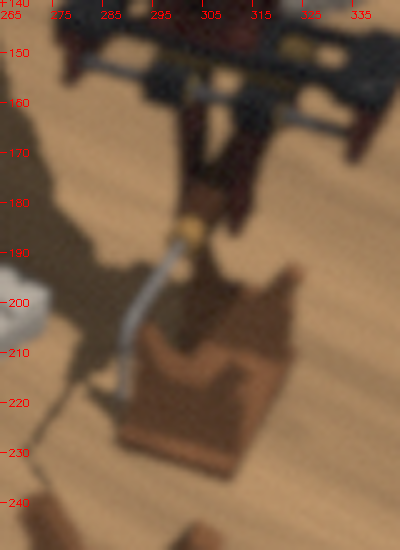

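```bash
python3 -m pendant '{"angular":[[-0.4,0,0],[-0.4,0,0],[-0.4,0,0],[-0.4,0,0],[-0.4,0,0]],"xyz":[[10,3,-0.5],[30,3,-0.5],[48,3,-0.5],[60,3,-0.5],[66,3,-0.5]],"gripper":[14,14,14,14,14]}' 55; python3 -m pendant '{"angular":[[0,0,0],[0,0,0]],"xyz":[[0,0,0],[0,0,0]],"gripper":[14,14]}' 55; python3 -c "
from h import *
delta([.4721,.2914,.0475],down(np.radians(14.7)))
s=cam('wrist','w15')"
```

```text
time: 16.58
eef_pos: [0.4713, 0.2918, 0.0739]
tool_rot: [0.7, -0.092, 0.702, 0.09]
wrist_force: [-0.3, 0.3, -1.1]
grip_width: 0.0195
time: 16.75
eef_pos: [0.4724, 0.2924, 0.0757]
tool_rot: [0.701, -0.091, 0.702, 0.091]
wrist_force: [0.3, 0.1, -0.9]
grip_width: 0.0196
xyz [28.2 -0.8 -0.5] ang [ 0.1 -0.1  0. ] rows 0.6766445868126806
```

View pics/w15.png

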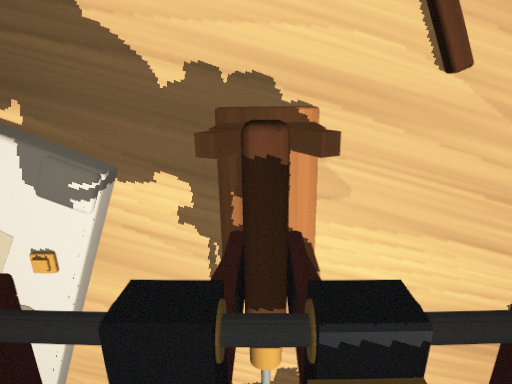

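The handle (u 243 to 290) is centred between the cheek posts (195 to 340). Lowering it in.

```bash
python3 -m pendant '{"angular":[[0,0,0],[0,0,0],[0,0,0],[0,0,0],[0,0,0]],"xyz":[[6,-0.5,-0.5],[12,-0.5,-0.5],[18,-0.5,-0.5],[24,-0.5,-0.5],[27,-0.5,-0.5]],"gripper":[14,14,14,14,14]}' 55; python3 -m pendant '{"angular":[[0,0,0],[0,0,0]],"xyz":[[0,0,0],[0,0,0]],"gripper":[14,14]}' 55; python3 -c "
from h import *
delta([.4721,.2914,.0465],down(np.radians(14.7)))"
```

```text
time: 17.22
eef_pos: [0.4714, 0.2913, 0.0475]
tool_rot: [0.7, -0.091, 0.702, 0.09]
wrist_force: [0.4, -0.6, -1.0]
grip_width: 0.0196
time: 17.38
eef_pos: [0.4717, 0.2915, 0.0482]
tool_rot: [0.701, -0.091, 0.702, 0.09]
wrist_force: [-0.2, 0.5, -0.8]
grip_width: 0.0198
xyz [ 1.7 -0.2  0.4] ang [ 0.1 -0.1  0. ] rows 0.04307805245676804
```

```bash
python3 -m pendant '{"angular":[[0,0,0],[0,0,0],[0,0,0]],"xyz":[[0.8,0,0],[1.3,0,0],[1.3,0,0]],"gripper":[14,14,14]}' 55;  python3 -m pendant '{"angular":[[0,0,0],[0,0,0],[0,0,0],[0,0,0],[0,0,0]],"xyz":[[0,0,0],[0,0,0],[0,0,0],[0,0,0],[0,0,0]],"gripper":[22,26,32,45,60]}' 10;  python3 -m pendant '{"angular":[[0,0,0],[0,0,0],[0,0,0],[0,0,0],[0,0,0]],"xyz":[[0,0,0],[0,0,0],[0,0,0],[0,0,0],[0,0,0]],"gripper":[70,70,70,70,70]}'
```

```text
time: 17.63
eef_pos: [0.4719, 0.2917, 0.0474]
tool_rot: [0.701, -0.091, 0.702, 0.091]
wrist_force: [0.1, -0.5, -0.6]
grip_width: 0.0195
time: 18.05
eef_pos: [0.4719, 0.2916, 0.0474]
tool_rot: [0.701, -0.091, 0.702, 0.091]
wrist_force: [-0.3, -0.6, -0.2]
grip_width: 0.0422
time: 18.47
eef_pos: [0.4718, 0.2916, 0.0472]
tool_rot: [0.701, -0.091, 0.702, 0.091]
wrist_force: [0.6, -0.6, 0.5]
grip_width: 0.0694
```

```bash
python3 -m pendant '{"angular":[[0,0,0],[0,0,0],[0,0,0],[0,0,0],[0,0,0]],"xyz":[[-15,0,0],[-45,0,0],[-85,0,0],[-125,0,0],[-165,0,0]],"gripper":[70,70,70,70,70]}';  python3 -m pendant '{"angular":[[0,0,0],[0,0,0],[0,0,0],[0,0,0]],"xyz":[[-30,0,0],[-60,0,0],[-60,0,0],[-60,0,0]],"gripper":[70,70,70,70]}';python3 -c "
from h import *
s=cam('wrist','w16'); pickle.dump(s,open('w16.pkl','wb'));s=cam('side','s16');s=cam('scene','c16')
from z import z
z('s16',185,120,345,245,5,'s16z');z('c16',265,150,345,260,5,'c16z')"
```

```text
time: 18.88
eef_pos: [0.4716, 0.2914, 0.2139]
tool_rot: [0.7, -0.091, 0.702, 0.09]
wrist_force: [0.0, 0.9, -0.2]
grip_width: 0.0699
time: 19.22
eef_pos: [0.4729, 0.2923, 0.2741]
tool_rot: [0.702, -0.09, 0.701, 0.091]
wrist_force: [-0.1, 0.5, -1.8]
grip_width: 0.0699
```

View pics/w16.png

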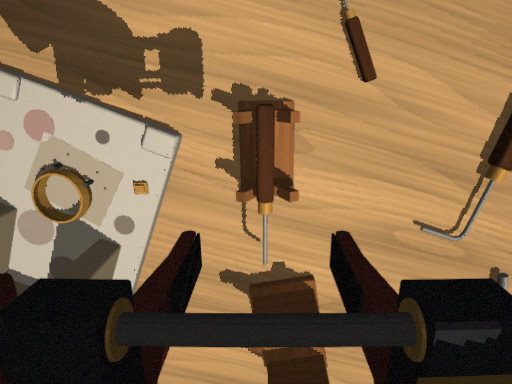

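View pics/s16z.png

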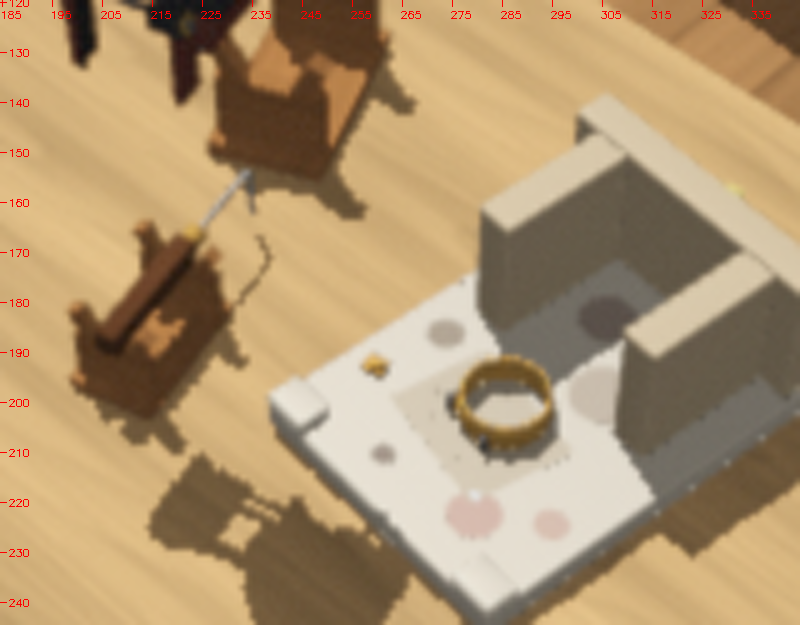

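View pics/c16z.png

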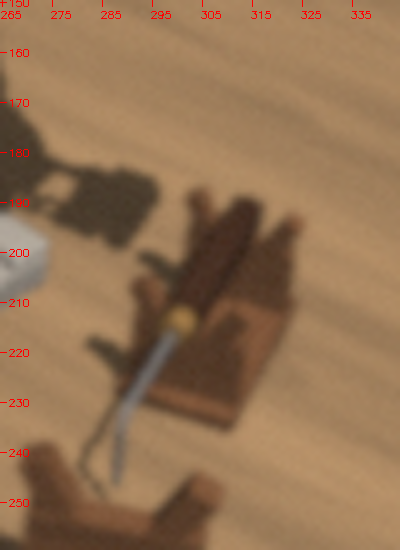

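The hook lies back in its rest as in the first pictures, and in the wrist view the bangle (62,193) sits at both pins. One last check of the gaps before handing in.

```bash
python3 -c "
from h import *
from z import z
z('w16',15,130,125,235,6,'w16z')
import cv2
s=pickle.load(open('w16.pkl','rb'));pa,he,h,b,w,w1=pickle.load(open('fit1.pkl','rb'))
im=cv2.imread('pics/w16z.png')
a=np.linspace(0,2*np.pi,120)
for C,rr,z_ in [(w[0],.003,.025),(w[0],.003,.043),(w[1],.003,.025),(w[1],.003,.043)]:
  for u in (proj(s,np.c_[C[0]+rr*np.cos(a),C[1]+rr*np.sin(a),0*a+z_])-[14.5,129.5])*6: cv2.circle(im,tuple(int(v) for v in u),1,(0,255,0),-1)
cv2.imwrite('pics/w16o.png',im)"
```

```text
(no output)
```

View pics/w16o.png

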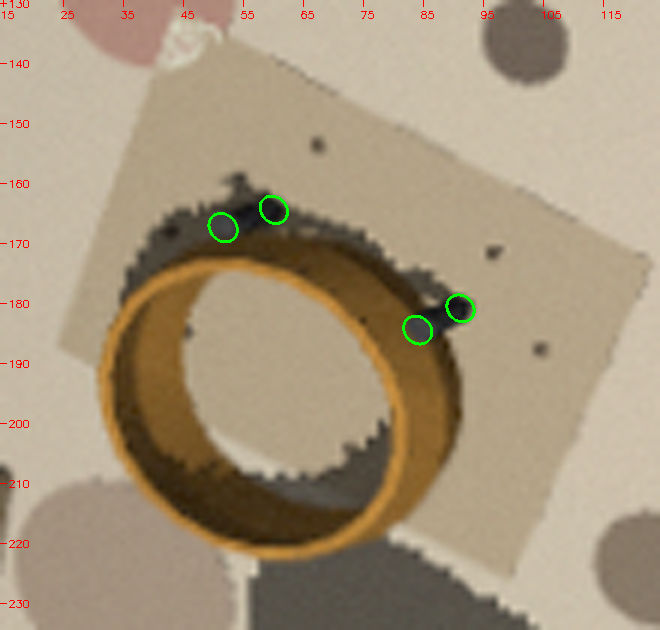

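```bash
python3 -c "
from h import *
s=pickle.load(open('w16.pkl','rb'));pa,he,h,b,w,w1=pickle.load(open('fit1.pkl','rb'))
im=cv2.imread('pics/w16.png')
a=np.linspace(0,2*np.pi,400)
t=np.array([(99,370),(235,256),(408,430),(280,561),(345,300),(150,285),(125,455),(380,530)])/6+[14.5,129.5]
def f(c):
  q=proj(s,np.c_[c[0]+.033*np.cos(a),c[1]+.033*np.sin(a),0*a+.05]); return [np.abs(q-u).sum(1).min() if 0 else np.linalg.norm(q-u,axis=1).min()*np.sign(np.linalg.norm(u-q.mean(0))-np.linalg.norm(q[np.linalg.norm(q-u,axis=1).argmin()]-q.mean(0))) for u in t]
x=least_squares(f,[.58,.05],diff_step=1e-3);print(x.x.round(4),np.round(x.fun,1))
P2=ray(s,np.array([(272,210),(460,308)])/6+[14.5,129.5],.025);P3=ray(s,np.array([(223,228),(418,330)])/6+[14.5,129.5],.043)
for P in (w,w1,P2,P3): print(P.round(4)[:,:2].tolist(),np.linalg.norm(P[:,:2]-x.x,axis=1).round(4))
"
```

```text
[0.5789 0.0513] [ 0.7  0.4 -0.7  0.   0.3 -0.3 -0.6  0.8]
[[0.5435, 0.0373], [0.5551, 0.0796]] [0.0381 0.0369]
[[0.5416, 0.0377], [0.5538, 0.0798]] [0.0397 0.038 ]
[[0.5437, 0.0369], [0.5551, 0.0794]] [0.0381 0.0369]
[[0.5436, 0.0373], [0.5551, 0.0796]] [0.038 0.037]
```

```bash
python3 -c "
from station import r
r.close_job()"
```

```text
the job is handed in; nothing more can be done
```

I dragged the bangle out against both pins, put the hook back in its small rest and handed the job in at about 19.5 s. The hand-in gives no verdict, so this rests on my own checks.

**What I did:** I gripped the hook mid-handle and lifted it out. I tipped it about 16° nose-down so that its end, not the upright rod, bore on the bangle's inner wall near half height. The tip stayed about 10 mm above the board throughout.

**Pull:** I held the bangle on the pins at about 5 N (single readings 4 to 6.5 N) for over a second, with almost no side force. When the bangle first touched the pins, the hook pulled upward on it by about 2 N. I lowered the tip 1 mm to stop that, but the upward pull partly came back, to about 1 N, during the final hold. The bangle stayed flat in the pictures.

**Last checks:**
- **Bangle:** it stands flat at the pins. My estimates of the distance from its centre to each pin are 37 to 40 mm (true contact is 39 mm, and the limit is 41.5 mm).
- **Hook and gripper:** the hook lies in both notches, tip down and forward, as I found it. The gripper was open and clear above it.
- **Bystanders:** I saw no change in the setting in the last pictures. The dish and dividers were not measured again at the end, and the arm did not go near them.

**Not confirmed:** I could not read the force on each pin. That both were loaded above 1 N is judged from the total pull, the small side force and the geometry. The wrist readings were noisy, by up to about 1 N and 2 mm. The hook also measured about 3% shorter in the pictures than the stated size; I used the stated size, and it fitted.

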